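# Free a trolley castor and show its stem to the inspection camera

## Robot

A 6-joint arm with a two-finger parallel gripper is mounted at the origin on the work surface. World frame = base frame: x ahead of the robot, y to its left, z up, the work surface at z = 0. Lengths are in m, angles in rad, forces in N, time in s.
With the tool pointing down it reaches from about 0.225 to 0.875 m from the base axis. Payload 3.4 kg.
Tool frame: the origin (TCP) lies at the very end of the fingers, on their centre line; the grasp point (between the pads) lies 19 mm behind it; x points along the fingers, y is the direction in which the jaws open and shut, and the axes are right-handed (so a half turn about x gives the same grasp; the last joint's range is limited). The gripper opens to 85 mm and grips with 20 to 120 N. Pads are 22 mm wide; open, the fingers measure 114 mm over their backs; the gripper's body (76 mm by 85 mm) begins 54 mm behind the grasp point. The pads swing forward as they close: fully open they stand 13 mm farther back than shut.
Start: joints at [-1.435, 0.276, 1.505, -0, 1.361, -0.121], TCP at [0.146, -0.556, 0.231] pointing down, gripper open.
Joint ranges: [-2.89, 2.89], [-0.75, 2.08], [0.22, 2.7], [-1.18, 4.32], [0.11, 2.71], [-2.7, 2.7]. Speed limits (rad/s): [2.57, 2.57, 3.14, 3.14, 3.14, 3.14].

## Interface

Orientations are given as a unit quaternion [w, x, y, z].
In Python, from rig import manip gives the robot as it stands. The module is installed in compiled form; this text tells all that it offers.
- The arm moves only by the tool play_rows, never from a script. Its argument "plan" is a list that holds one entry, the list of rows, each a list of 5 numbers: the closure, from 0 (fully open) to 1 (shut), then the shift along the tool's x, y, z in m, then the turn about the tool's x in degrees. A call has 1 to 12 rows; each row is the pose to reach, as a shift and turn from the pose measured when the call began, along the tool's axes at that moment; what a row does not reach only later rows make up. A row lasts 1/10 s, in which the tool goes at most 50 mm and 8.59 degrees, less where a joint would pass 70% of its speed; a pose out of reach is approached as far as the arm can. A call with a gripper value outside its range is refused whole. The fingers move at their own pace and stop on an object; "grip_force" is the grip in N (left out, the last holds). Time passes only in rows, so rows that repeat a pose let the fingers close. It gives the time, the measured TCP pose, the force and the opening at its end, in the units of the state.
- manip.get_state(): the state, without advancing time (a new reading comes with each control period).
- manip.get_image(name): name is "scene" or "side" or "wrist"; returns (picture, depth): 400x640x3 uint8, red, green, blue; 400x640 float32, m along the optical axis (not along the pixel's ray), 0 where there is no reading.
- manip.camera_params(name): a dict with "intrinsics" (3x3 intrinsics, pixels), "R" (3x3) and "t" (3): a world point X has camera coordinates R X + t; the wrist camera has in their place "mount" (4x4, takes a point from camera to tool coordinates, whose origin is the TCP and whose axes are the tool frame's). Camera axes: x right, y down, z forward; pixel columns grow to the right and rows downward; lengths in m; the calibration is good to about 2 mm. A picture is of the moment at which its call begins: read the wrist's pose just before it. camera_params takes no time and is no camera call.
- manip.sign_off(): hands the job in, once; it reports no verdict.
The state is a dict: "clock": time; "qpos": joint angles; "qd": joint speeds; "effort": joint torques, N m; "position": TCP position; "ee_rot": TCP orientation; "contact_force": force on the tool from outside, world axes, zero at the start; "moment": the same for the moment, N m; "width": finger opening in m.
Only numpy, scipy, OpenCV 4.12 (cv2) and the standard library are available. Lean on these libraries where they do the work, as an engineer would, in place of code of your own. Each camera call takes 0.05 s, during which the arm holds its last target.

## Task

Pick up the mallet and drive the yellow-topped release pin fully down with it, then lay the mallet back on the bench (do not drop it). The castor is now unlocked: pull it out of the upturned trolley leg and hold it up in front of the inspection camera, the tip of its stem at the camera's focus point and the stem pointing straight at the lens. Finish while holding it there, still in the gripper; do not touch the camera, and leave the two cups and the spare wheel alone.

Things in the scene. Friction and masses are not known exactly. Their poses are not given: they have to be found in the camera images.
- leg: Fixed upturned trolley corner: board 160 x 90 x 18 mm (x -45 to +115) with a dark red socket (66 x 66 mm about the origin, top z = 63, hole 19 mm wide) and a dark red pin housing (42 x 44 mm about x = 85, top z = 82). Origin: on the bench under the socket's axis; z up, x from socket to pin. A steel claw (18 mm wide, top z = 75.5) from the housing holds down the castor's flange.
- socket_mouth (a point): Centre of the mouth of the socket's hole, on the socket's top face, 63 mm above the bench.
- pin (a joint): Travel of the release pin in m: 0 up (start), 0.014 fully down on its stop. Stiff: about 6 N of friction; it stays where it is driven and does not come back. Driving it down draws the claw back by up to 12 mm; the claw is off the castor's flange from about 0.009.
- pin_top (a point): Centre of the top of the release pin's yellow cap (26 mm diameter), 85 mm from the socket's axis along the leg's x; 104 mm above the bench when up, 90 mm when down. Moves with the pin.
- castor: Loose castor, about 0.3 kg, wheel up in the socket. Origin: centre of the flange's underside; z from stem to wheel, y along the axle. Stem 14 mm diameter, z -35 (tip) to 0 mm; round flange 60 mm, z 0 to 5; aluminium fork with flat outer faces at y = +-17, x +-13, z 5 to 60: grip it across these; black wheel 60 mm diameter, 22 wide, axle z = 48, top z = 78, does not turn.
- stem_tip (a point): Tip of the castor's stem, at z = -35 mm in the castor's frame.
- castor_axle (a point): Middle of the castor's wheel, at z = 48 mm in the castor's frame.
- mallet: Loose mallet, 0.35 kg, standing on its striking face. Origin: centre of that lower face. Black head with red band: upright cylinder 44 mm diameter, z 0 to 70 mm. Wooden handle along -x (x -20 to -172 mm), 22 mm wide in y with flat sides, 26 high, centred at z = 35. Held level, its lower face strikes down; it also stands on that face when put back.
- mallet_grip (a point): A good place to grip the handle: x = -50 mm, z = 35 mm in the mallet's frame.
- camera: Fixed stand of the inspection camera: plate 100 x 90 mm with two cheeks and a back, up to 62 mm high; origin on the bench at the plate's centre; x points away from the viewing side, i.e. the lens looks towards -x and up.
- camera_head: Fixed camera head on the stand: white housing 46 x 60 x 40 mm, black lens barrel with a blue ring. Origin: centre of the lens's front glass, 80 mm above the bench, 2 mm from the stand's origin towards its -x. z is the line of sight, pointing out of the lens: towards the stand's -x and upwards, 35 degrees from vertical.
- focus (a point): Focus point of the camera: in the air on the line of sight, 120 mm in front of the lens glass, 178 mm above the bench. The stem tip belongs here.
- cup_a: Bystander: white lidded cup, 80 mm diameter at the lid, 108 mm high; origin at its underside, z up.
- cup_b: Bystander: another such cup.
- spare_wheel: Bystander: black wheel lying flat, 60 mm diameter, 22 mm high; origin at its underside, z up.

How it is judged:
By the outcome, as a careful person would: the job done as asked, in the order asked, and still so for the second after the job is handed in, while the arm keeps its last pose, push and grip.
It also fails if it takes over 54 s, if anything falls off the work surface, if the arm or the gripper's body presses on something with over 40 N, if the wrist force passes 120 N, or if a joint passes its speed limit or range.

## Working session

There is one attempt and no reset: what is moved stays moved. The work goes in short steps, Python scripts to look and compute and a tool call to move; the robot and the scene stay as the last step left them, time stands still between calls to the robot, and variables do not carry over. Pictures are saved under pics/ and viewed, and the job is handed in when it is done.

Besides the shell and the picture viewer there is one more tool, called after "Call:" by a JSON object that holds its "name" and its "arguments", one argument or row to a line. play_rows: Moves the arm, as the interface text tells. Its arguments: {"type":"object","properties":{"plan":{"type":"array","items":{"type":"array","items":{"type":"array","items":{"type":"number"}}}},"grip_force":{"type":"number"}},"required":["plan"]}

```bash
mkdir -p pics; ls; cat > h.py <<'E'
import numpy as np, cv2
from rig import manip
def snap(n,tag):
    s=manip.get_state(); im,d=manip.get_image(n)
    cv2.imwrite(f'pics/{tag}.png',im[:,:,::-1]); np.savez(f'pics/{tag}.npz',im=im,d=d,p=s['position'],q=s['ee_rot'])
    return im,d,s
def cam(n):
    return manip.camera_params(n)
E
python3 - <<'E'
from h import *
s=manip.get_state();print(s)
for n in ['scene','side','wrist']:
    print(n,cam(n)); snap(n,n+'0')
E
```

```text
pics
{'clock': 0.0, 'qpos': array([-1.43501708e+00,  2.76576409e-01,  1.50617213e+00, -4.85385683e-06,
        1.36069585e+00, -1.21032927e-01]), 'qd': array([-6.72619602e-04, -1.64134077e-03, -3.60840747e-05,  1.14213957e-03,
       -5.33571938e-04, -4.46606111e-04]), 'effort': array([ 7.00025066e-04, -4.16766143e+01, -2.45802587e+01,  4.69669351e-05,
        1.11975460e-02, -1.78038260e-05]), 'position': array([ 0.14594911, -0.55560133,  0.23043478]), 'ee_rot': array([-0.08989317, -0.7012785 , -0.09120248,  0.70129151]), 'contact_force': array([ 0.88184913, -0.47027803, -0.24115125]), 'moment': array([-0.01555475,  0.05452086,  0.02778957]), 'width': 0.08565474736745075}
scene {'intrinsics': array([[364.03006374,   0.        , 318.57661828],
       [  0.        , 364.03006374, 201.92528061],
       [  0.        ,   0.        ,   1.        ]]), 'R': array([[ 0.66878953,  0.74326466,  0.01667966],
       [ 0.40951168, -0.34956806, -0.84267571],
       [-0.6205004 ,  0.57040321, -0.53816302]]), 't': array([-0.37739913, -0.09947491,  1.33395947])}
side {'intrinsics': array([[386.633876
[... 164 characters left out ...]
0.6815231 , -0.0177292 ],
       [-0.39186947,  0.44164832, -0.8070843 ],
       [ 0.55787667, -0.58350066, -0.59016998]]), 't': array([0.42175715, 0.31155603, 0.67743003])}
wrist {'intrinsics': array([[315.1603733 ,   0.        , 321.37775942],
       [  0.        , 315.1603733 , 200.37101381],
       [  0.        ,   0.        ,   1.        ]]), 'mount': array([[-4.34071514e-05, -2.59481641e-01,  9.65748040e-01,
        -1.42798293e-01],
       [ 9.99999847e-01, -5.44082128e-04, -1.01239842e-04,
         9.10754288e-04],
       [ 5.51716129e-04,  9.65747887e-01,  2.59481625e-01,
        -6.57586604e-02],
       [ 0.00000000e+00,  0.00000000e+00,  0.00000000e+00,
         1.00000000e+00]])}
```

View pics/scene0.png

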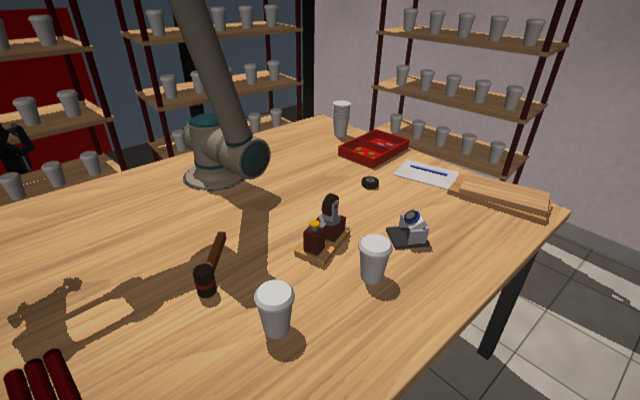

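View pics/side0.png

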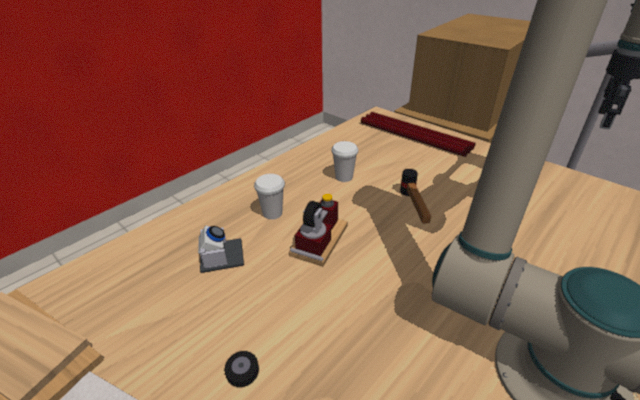

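View pics/wrist0.png

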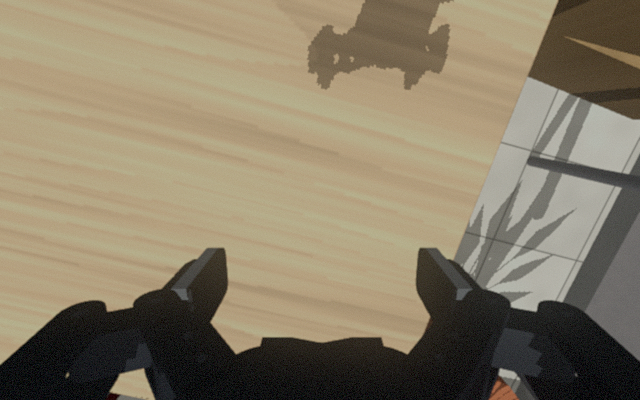

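The scene view shows the mallet (205,280), leg with castor (325,235), inspection camera (410,230), cups (275,305) and (375,258), and the spare wheel (370,183). In the side view the same things are at (410,190), (318,230), (220,245), (345,160), (270,195) and (241,368). The tool can only yaw, so the 35° tilt has to come from pivoting the castor in the jaws. I'll measure first.

```bash
cat >> h.py <<'E'
from scipy.spatial.transform import Rotation as Ro
def Rq(q): return Ro.from_quat([q[1],q[2],q[3],q[0]]).as_matrix()
def ext(n,s=None):
    c=cam(n)
    if n!='wrist': return c['intrinsics'],c['R'],c['t']
    T=np.eye(4);T[:3,:3]=Rq(s['q'] if 'q' in s else s['ee_rot']);T[:3,3]=s['p'] if 'p' in s else s['position']
    M=np.linalg.inv(T@c['mount']); return c['intrinsics'],M[:3,:3],M[:3,3]
def cloud(n,d,s=None):
    K,R,t=ext(n,s); v,u=np.mgrid[:400,:640]
    P=np.stack([(u-K[0,2])/K[0,0]*d,(v-K[1,2])/K[1,1]*d,d],-1)
    W=(P-t)@R; W[d<=0]=np.nan; return W
def ray(n,uv,s=None):
    K,R,t=ext(n,s); r=np.array([(uv[0]-K[0,2])/K[0,0],(uv[1]-K[1,2])/K[1,1],1.]); return -R.T@t, R.T@r
def onplane(n,uv,z,s=None):
    o,r=ray(n,uv,s); return o+r*(z-o[2])/r[2]
def proj(n,X,s=None):
    K,R,t=ext(n,s); c=K@(R@np.asarray(X,float)+t); return c[:2]/c[2]
def tri(*obs):
    A=np.zeros((3,3));b=np.zeros(3)
    for n,uv,s in obs:
        o,r=ray(n,uv,s);r=r/np.linalg.norm(r);M=np.eye(3)-np.outer(r,r);A+=M;b+=M@o
    return np.linalg.solve(A,b)
E
python3 - <<'E'
from h import *
box={'scene':dict(mallet=(185,230,235,300),leg=(290,190,352,268),cam=(385,205,432,252),cupa=(250,275,300,342),cupb=(355,232,395,288),sp=(358,173,382,192)),
'side':dict(mallet=(398,165,435,225),leg=(288,190,350,262),cam=(196,222,246,274),cupa=(328,140,360,184),cupb=(250,172,290,222),sp=(220,345,265,392))}
for n in box:
    z=np.load(f'pics/{n}0.npz');d=z['d'];W=cloud(n,d);im=z['im']
    b=W[220:330,100:180] if n=='scene' else W[270:330,280:400]
    print(n,'bench z',np.nanmedian(b[...,2]))
    for k,(a,c,e,f) in box[n].items():
        w=W[c:f,a:e].reshape(-1,3); w=w[(w[:,2]>0.012)]
        print(n,k,len(w),np.nanmedian(w,0).round(3),np.nanpercentile(w,[3,97],axis=0).round(3).tolist())
    hsv=cv2.cvtColor(im,cv2.COLOR_RGB2HSV)
    big=cv2.resize(im[185:275,270:440] if n=='scene' else im[180:275,195:365],None,fx=4.7,fy=4.7,interpolation=cv2.INTER_CUBIC)
    cv2.imwrite(f'pics/{n}z.png',big[:,:,::-1])
E
```

```text
scene bench z 0.0016629342723326022
scene mallet 988 [ 0.502 -0.287  0.049] [[0.388, -0.317, 0.016], [0.525, -0.187, 0.073]]
scene leg 2013 [0.568 0.024 0.06 ] [[0.532, -0.049, 0.016], [0.606, 0.094, 0.137]]
scene cam 1165 [0.705 0.214 0.042] [[0.644, 0.044, 0.013], [0.753, 0.244, 0.11]]
scene cupa 1733 [ 0.71  -0.247  0.104] [[0.667, -0.272, 0.021], [0.729, -0.208, 0.111]]
scene cupb 1300 [0.735 0.015 0.097] [[0.68, -0.004, 0.014], [0.759, 0.173, 0.111]]
scene sp 157 [0.425 0.366 0.024] [[0.395, 0.343, 0.013], [0.447, 0.396, 0.027]]
side bench z 0.0013227406429986751
side mallet 733 [ 0.462 -0.256  0.049] [[0.374, -0.307, 0.022], [0.516, -0.18, 0.072]]
side leg 2389 [0.531 0.064 0.062] [[0.496, -0.043, 0.017], [0.566, 0.103, 0.139]]
side cam 1460 [0.672 0.239 0.047] [[0.64, 0.177, 0.012], [0.715, 0.276, 0.088]]
side cupa 798 [ 0.676 -0.219  0.087] [[0.656, -0.261, 0.018], [0.716, -0.202, 0.111]]
side cupb 1020 [0.703 0.044 0.091] [[0.686, 0.005, 0.017], [0.746, 0.066, 0.111]]
side sp 935 [0.414 0.373 0.023] [[0.389, 0.346, 0.015], [0.442, 0.398, 0.025]]
```

View pics/scenez.png

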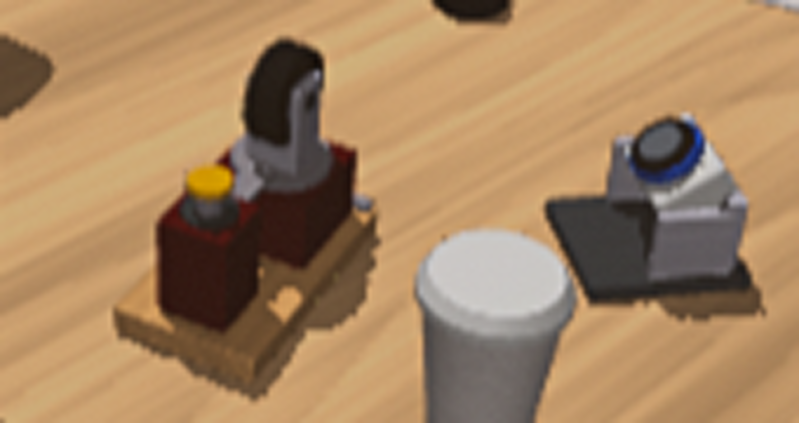

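View pics/sidez.png

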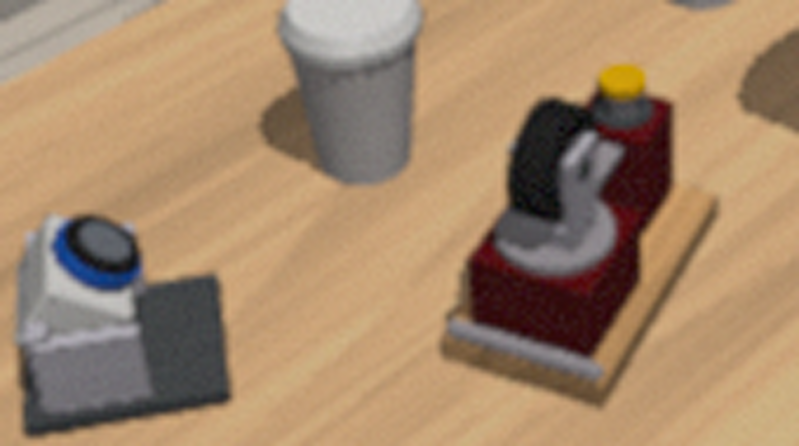

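```bash
cat > m.py <<'E'
from h import *
W={};H={}
for n in ['scene','side']:
    z=np.load(f'pics/{n}0.npz');W[n]=cloud(n,z['d']);H[n]=cv2.cvtColor(z['im'],cv2.COLOR_RGB2HSV)
for n in W:
    w=W[n];h=H[n]; X,Y,Z=w[...,0],w[...,1],w[...,2]
    # mallet head top
    nm=lambda m:(m.sum(),w[m].mean(0).round(4))
    m=(abs(X-.5)<.05)&(abs(Y+.285)<.05)&(Z>.062)&(Z<.08); 
    (c,r)=cv2.minEnclosingCircle(w[m][:,:2].astype(np.float32)); print(n,'mallet top',nm(m),c,r)
    m=(X>.36)&(X<.475)&(Y>-.27)&(Y<-.15)&(Z>.025)&(Z<.07)
    p=w[m];l=cv2.fitLine(p[:,:2].astype(np.float32),cv2.DIST_HUBER,0,.01,.01).ravel();print('handle',nm(m),l,np.degrees(np.arctan2(l[1],l[0])))
    ht=m&(Z>.043); p=w[ht];l=cv2.fitLine(p[:,:2].astype(np.float32),cv2.DIST_HUBER,0,.01,.01).ravel();print('handletop',nm(ht),l,np.degrees(np.arctan2(l[1],l[0])))
    # yellow
    y=(h[...,0]>20)&(h[...,0]<35)&(h[...,1]>180)&(abs(X-.55)<.08)&(abs(Y)<.12)&(Z>.08)
    m=y&(Z>.1); print('yellow',nm(y),nm(m), [tuple(np.round(np.mean(np.nonzero(y),1)[::-1],1))])
    # dark red tops
    red=((h[...,0]<6)|(h[...,0]>172))&(h[...,1]>150)&(abs(X-.55)<.1)&(abs(Y-.02)<.12)
    for lo,hi in((.058,.068),(.077,.087)):
        m=red&(Z>lo)&(Z<hi); 
        if m.sum()>5: print('red',lo,nm(m),cv2.minAreaRect(w[m][:,:2].astype(np.float32)))
    m=(abs(X-.55)<.1)&(abs(Y-.03)<.13)&(Z>.014)&(Z<.022); print('board',nm(m),cv2.minAreaRect(w[m][:,:2].astype(np.float32)))
    m=(abs(X-.55)<.1)&(abs(Y-.03)<.13)&(Z>.11)&(h[...,2]<70); print('wheel',nm(m),cv2.minAreaRect(w[m][:,:2].astype(np.float32)))
    m=(X>.62)&(X<.78)&(Y>.14)&(Y<.3)&(Z>.006)&(Z<.02); print('camplate',nm(m),cv2.minAreaRect(w[m][:,:2].astype(np.float32)))
    b=(h[...,0]>95)&(h[...,0]<130)&(h[...,1]>120)&(X>.62)&(X<.78)&(Y>.14)&(Y<.3)&(Z>.03); print('blue',nm(b))
E
python3 m.py
```

```text
scene mallet top (np.int64(258), array([ 0.5071, -0.2984,  0.0704])) (0.5032185912132263, -0.29777801036834717) 0.02326451614499092
handle (np.int64(374), array([ 0.4281, -0.2237,  0.0463])) [ 0.73620963 -0.6767535   0.42967197 -0.22322278] -42.59047
handletop (np.int64(298), array([ 0.4266, -0.2248,  0.0491])) [ 0.739073   -0.67362535  0.4265514  -0.22479934] -42.347492
yellow (np.int64(43), array([ 0.5699, -0.0225,  0.1057])) (np.int64(43), array([ 0.5699, -0.0225,  0.1057])) [(np.float64(314.1), np.float64(223.0))]
red 0.058 (np.int64(40), array([0.5667, 0.0229, 0.0635])) ((0.5538244843482971, 0.02369300276041031), (0.06100029498338699, 0.137246772646904), 17.763158798217773)
red 0.077 (np.int64(65), array([ 0.5769, -0.0294,  0.0828])) ((0.5701571106910706, -0.02290605753660202), (0.04055216908454895, 0.03937672823667526), 21.33237648010254)
board (np.int64(481), array([0.5801, 0.0019, 0.0193])) ((0.5528787970542908, 0.022673696279525757), (0.09154081344604492, 0.15657244622707367), 18.8221378326416)
wheel (np.int64(180), array([0.549 , 0.0484, 0.1284])) ((0.5466575026512146, 0.05
[... 998 characters left out ...]
np.int64(56), array([ 0.5496, -0.0175,  0.0819])) ((0.5523545145988464, -0.021018562838435173), (0.03863683342933655, 0.02234245091676712), 84.92510986328125)
board (np.int64(423), array([0.5216, 0.0249, 0.019 ])) ((0.5498219728469849, 0.025724686682224274), (0.08927243947982788, 0.15937329828739166), 18.66966438293457)
wheel (np.int64(244), array([0.5322, 0.0699, 0.1299])) ((0.5338250994682312, 0.058120451867580414), (0.02614099718630314, 0.0594351664185524), 9.111641883850098)
camplate (np.int64(661), array([0.667 , 0.218 , 0.0131])) ((0.6858029365539551, 0.2236558198928833), (0.10018691420555115, 0.09072275459766388), 56.07404708862305)
blue (np.int64(70), array([0.6773, 0.2369, 0.0798]))
```

```bash
cat >> h.py <<'E'
def go(pos,yaw,half=True,s=None):
    """print shift along tool axes and turn for a target TCP pos and jaw yaw(deg)"""
    s=s or manip.get_state(); R=Rq(s['ee_rot']); sh=R.T@(np.asarray(pos)-s['position'])
    cy=np.degrees(np.arctan2(R[1,1],R[0,1])); dy=(yaw-cy+180)%360-180
    if half and abs(dy)>90: dy-=180*np.sign(dy)
    print('tcp',s['position'].round(4),'jaw yaw %.1f tilt %.2f'%(cy,np.degrees(np.arccos(-R[2,0]))),'q6 %.2f'%s['qpos'][5],'w %.4f'%s['width'],'F',s['contact_force'].round(1),'t %.2f'%s['clock'])
    print('  shift mm',(sh*1000).round(1),'turn %.1f'%-dy)
E
python3 -c "
from h import *
go([.4655,-.264,.13],48);go([.4655,-.264,.017],48)"
```

```text
tcp [ 0.146  -0.5557  0.2306] jaw yaw -75.3 tilt 0.08 q6 -0.12 w 0.0853 F [-0.4 -0.3  0.3] t 0.15
  shift mm [ 101.  -200.9 -383.1] turn 56.7
tcp [ 0.146  -0.5557  0.2306] jaw yaw -75.3 tilt 0.08 q6 -0.12 w 0.0853 F [-0.4 -0.3  0.3] t 0.15
  shift mm [ 214.  -200.7 -383.1] turn 56.7
```

Call:
{"name": "play_rows", "arguments": {
  "plan": [
    [[0, 0, -0.02, -0.038, 8], [0, 0.01, -0.044, -0.084, 16], [0, 0.02, -0.066, -0.126, 24], [0, 0.03, -0.088, -0.168, 32], [0, 0.04, -0.11, -0.21, 40], [0, 0.05, -0.132, -0.252, 48], [0, 0.06, -0.154, -0.294, 56], [0, 0.07, -0.176, -0.336, 56.7], [0, 0.08, -0.2, -0.37, 56.7], [0, 0.08, -0.201, -0.383, 56.7], [0, 0.08, -0.201, -0.383, 56.7], [0, 0.08, -0.201, -0.383, 56.7]]
  ]
}}

```text
clock: 1.35
position: [0.4652, -0.2645, 0.151]
ee_rot: [0.253, -0.66, 0.253, 0.661]
contact_force: [-0.0, -0.6, -0.3]
width: 0.0856
```

```bash
python3 -c "
from h import *
im,d,s=snap('wrist','w1')
print(proj('wrist',[.5026,-.2976,.07],s),proj('wrist',[.4655,-.264,.048],s))
go([.4655,-.264,.017],48)"
```

```text
[320.40700496 139.87333975] [320.30824226 200.75427569]
tcp [ 0.4647 -0.2649  0.1511] jaw yaw -132.0 tilt 0.06 q6 1.66 w 0.0855 F [ 0.2  0.1 -0.2] t 1.40
  shift mm [ 1.341e+02 -1.200e+00 -1.000e-01] turn -0.0
```

View pics/w1.png

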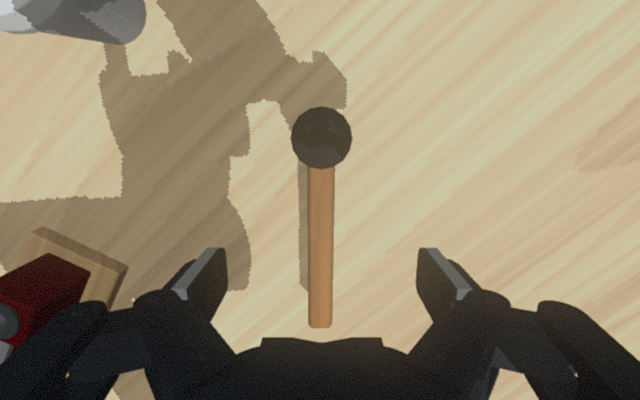

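The wrist view shows the mallet head at (322,138) and the handle straight below it at column 320, centred between the jaws. Descending to grip it.

Call:
{"name": "play_rows", "arguments": {
  "plan": [
    [[0, 0.045, -0.001, 0, 0], [0, 0.09, -0.001, 0, 0], [0, 0.12, -0.001, 0, 0], [0, 0.134, -0.001, 0, 0], [0, 0.134, -0.001, 0, 0], [1, 0.134, -0.001, 0, 0], [1, 0.134, -0.001, 0, 0], [1, 0.134, -0.001, 0, 0], [1, 0.134, -0.001, 0, 0], [1, 0.134, -0.001, 0, 0], [1, 0.134, -0.001, 0, 0], [1, 0.134, -0.001, 0, 0]]
  ],
  "grip_force": 110
}}

```text
clock: 2.6
position: [0.4657, -0.2643, 0.0182]
ee_rot: [-0.253, 0.66, -0.253, -0.66]
contact_force: [-0.7, 0.1, 6.3]
width: 0.0202
```

```bash
python3 -c "
from h import *
go([.4655,-.264,.017],48)
p=np.array([.5665,-.0215]);g=p+.05*np.array([np.cos(np.radians(210)),np.sin(np.radians(210))]);print(g)
go([g[0],g[1],.13],120)
"
```

```text
tcp [ 0.4657 -0.2643  0.0182] jaw yaw -132.0 tilt 0.03 q6 1.66 w 0.0202 F [-0.7  0.1  6.3] t 2.60
  shift mm [ 1.2 -0.1  0.4] turn 0.0
[ 0.52319873 -0.0465    ]
tcp [ 0.4657 -0.2643  0.0182] jaw yaw -132.0 tilt 0.03 q6 1.66 w 0.0202 F [-0.7  0.1  6.3] t 2.60
  shift mm [-111.9 -200.4  102.9] turn -72.0
```

Call:
{"name": "play_rows", "arguments": {
  "plan": [
    [[1, -0.03, 0, 0, 0], [1, -0.06, 0, 0, 0], [1, -0.1, 0, 0, -8], [1, -0.135, 0, 0, -16], [1, -0.135, -0.02, 0.01, -24], [1, -0.135, -0.055, 0.028, -32], [1, -0.135, -0.09, 0.046, -40], [1, -0.135, -0.125, 0.064, -48], [1, -0.135, -0.16, 0.082, -56], [1, -0.135, -0.19, 0.098, -64], [1, -0.135, -0.2, 0.103, -72], [1, -0.135, -0.2, 0.103, -72]]
  ]
}}

```text
clock: 3.8
position: [0.5223, -0.0446, 0.1525]
ee_rot: [-0.184, -0.682, -0.184, 0.683]
contact_force: [0.6, -0.2, -3.0]
width: 0.0202
```

```bash
python3 -c "
from h import *
im,d,s=snap('scene','s2')
go([.5232,-.0465,.13],120)
im2,d,s=snap('side','d2')
a=cv2.resize(im[150:300,220:400],None,fx=2.2,fy=2.2);b=cv2.resize(im2[130:280,250:430],None,fx=2.2,fy=2.2)
cv2.imwrite('pics/c2.png',np.hstack([a,b])[:,:,::-1])
"
```

```text
tcp [ 0.5222 -0.046   0.1526] jaw yaw -60.0 tilt 0.10 q6 0.83 w 0.0206 F [-0.9 -1.1 -3.1] t 3.85
  shift mm [22.6  0.9 -0.7] turn -0.0
```

View pics/c2.png

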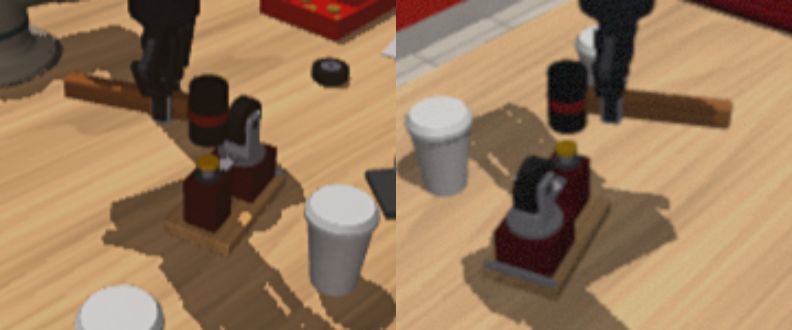

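Scene (left) and side (right) both show the mallet held level, with its head above the yellow cap. Pressing down.

Call:
{"name": "play_rows", "arguments": {
  "plan": [
    [[1, 0.02, 0.001, -0.001, 0], [1, 0.028, 0.001, -0.001, 0], [1, 0.032, 0.001, -0.001, 0], [1, 0.036, 0.001, -0.001, 0], [1, 0.039, 0.001, -0.001, 0], [1, 0.042, 0.001, -0.001, 0], [1, 0.044, 0.001, -0.001, 0], [1, 0.045, 0.001, -0.001, 0]]
  ]
}}

```text
clock: 4.7
position: [0.524, -0.0477, 0.1081]
ee_rot: [-0.183, -0.683, -0.182, 0.683]
contact_force: [-3.4, -2.9, 9.7]
width: 0.0201
```

```bash
python3 -c "
from h import *
im,d,s=snap('scene','s3')
go([.5232,-.0465,.10],120)
print(manip.get_state()['moment'])
im2,d,s=snap('side','d3')
a=cv2.resize(im[150:300,220:400],None,fx=2.2,fy=2.2);b=cv2.resize(im2[130:280,250:430],None,fx=2.2,fy=2.2)
cv2.imwrite('pics/c3.png',np.hstack([a,b])[:,:,::-1])
"
```

```text
tcp [ 0.5241 -0.0477  0.1083] jaw yaw -60.1 tilt 0.12 q6 0.83 w 0.0203 F [-2.  -2.3  4.1] t 4.75
  shift mm [ 8.3 -1.5  0.2] turn -0.1
[-0.29228389  0.23616372  0.04230765]
```

View pics/c3.png

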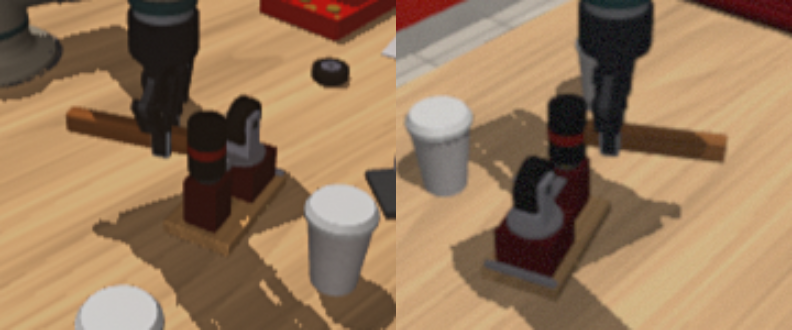

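The head is down on the housing and the force is still low, so it may not be on its stop. Pressing further.

Call:
{"name": "play_rows", "arguments": {
  "plan": [
    [[1, 0.002, 0, 0, 0], [1, 0.004, 0, 0, 0], [1, 0.006, 0, 0, 0], [1, 0.006, 0, 0, 0]]
  ]
}}

```text
clock: 5.2
position: [0.5239, -0.048, 0.1073]
ee_rot: [0.184, 0.684, 0.181, -0.683]
contact_force: [-13.9, -2.7, 34.2]
width: 0.0207
```

```bash
python3 -c "
from h import *
go([.5232,-.0465,.10],120)
print(manip.get_state()['moment'])
im2,d,s=snap('side','d4')
W=cloud('side',d)
X,Y,Z=W[...,0],W[...,1],W[...,2]
m=(np.hypot(X-.5665,Y+.0215)<.03)&(Z>.14);print(m.sum(),np.percentile(Z[m],[50,80,95]),[ (r,np.median(Z[m&(np.arange(400)[:,None]==r)])) for r in range(170,200,3) if (m&(np.arange(400)[:,None]==r)).sum()>3])
cv2.imwrite('pics/c4.png',cv2.resize(im2[150:250,270:400],None,fx=5,fy=5)[:,:,::-1])
"
```

```text
tcp [ 0.5239 -0.048   0.1073] jaw yaw -60.0 tilt 0.24 q6 0.83 w 0.0207 F [-13.9  -2.7  34.2] t 5.20
  shift mm [ 7.3 -1.7 -0.1] turn -0.0
[0.34257417 1.36514884 0.19573203]
569 [0.25453178 0.38955917 0.49473586] [(173, np.float64(0.16149531643546797)), (176, np.float64(0.1613389513110038)), (179, np.float64(0.16096106791780201)), (182, np.float64(0.15711097223344955)), (185, np.float64(0.1489851102759035)), (188, np.float64(0.14173536434876557))]
```

View pics/c4.png

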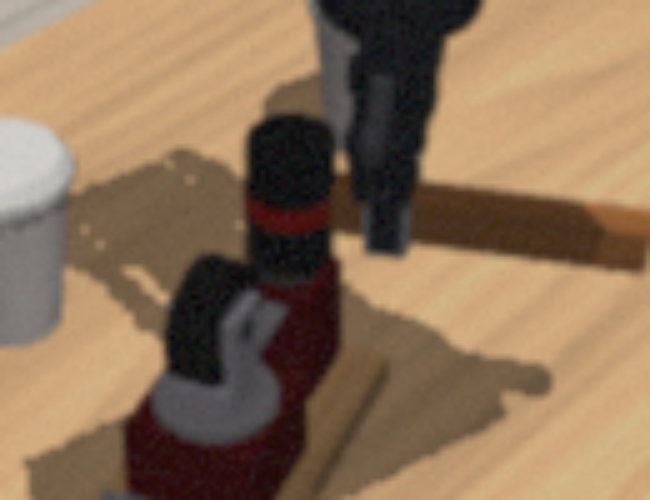

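The force rose to 34 N against a hard stop. The head top is at z≈0.160, which puts its lower face at 0.090, so the pin is fully down. Lifting, and taking the mallet back to its old spot.

Call:
{"name": "play_rows", "arguments": {
  "plan": [
    [[1, -0.03, 0, 0, 0], [1, -0.06, 0, 0, 0], [1, -0.06, 0.01, 0.03, 8], [1, -0.06, 0.02, 0.06, 16], [1, -0.06, 0.03, 0.1, 24], [1, -0.06, 0.04, 0.14, 32], [1, -0.06, 0.06, 0.17, 40], [1, -0.06, 0.08, 0.19, 48], [1, -0.06, 0.1, 0.195, 56], [1, -0.06, 0.1, 0.195, 64], [1, -0.06, 0.1, 0.195, 72], [1, -0.06, 0.1, 0.195, 72]]
  ]
}}

```text
clock: 6.45
position: [0.4048, -0.2315, 0.1668]
ee_rot: [-0.253, 0.661, -0.254, -0.659]
contact_force: [1.3, 0.6, -2.7]
width: 0.0203
```

```bash
python3 -c "
from h import *
go([.4657,-.2643,.025],48)
im,d,s=snap('scene','s5');im2,d,s=snap('side','d5')
a=cv2.resize(im[180:330,150:350],None,fx=2,fy=2.);b=cv2.resize(im2[120:270,280:480],None,fx=2,fy=2)
cv2.imwrite('pics/c5.png',np.hstack([a,b])[:,:,::-1])
"
```

```text
tcp [ 0.4048 -0.2315  0.1668] jaw yaw -132.1 tilt 0.17 q6 1.64 w 0.0203 F [ 1.3  0.6 -2.7] t 6.45
  shift mm [142.  -16.4 -66.7] turn -0.1
```

View pics/c5.png

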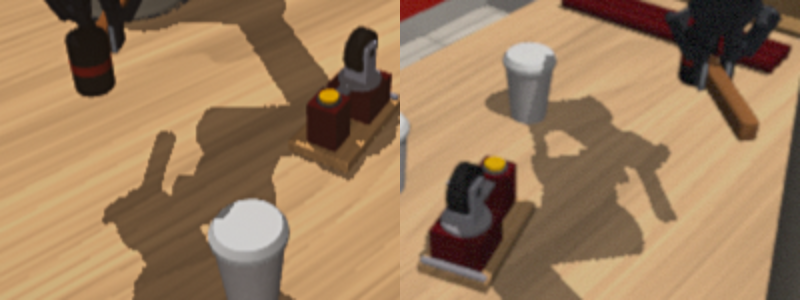

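Both views show the yellow cap sitting low on the housing, so the pin is down. The mallet handle droops slightly. Going to the put-down spot.

Call:
{"name": "play_rows", "arguments": {
  "plan": [
    [[1, 0.02, -0.008, -0.034, 0], [1, 0.05, -0.016, -0.067, 0], [1, 0.09, -0.016, -0.067, 0], [1, 0.125, -0.016, -0.067, 0], [1, 0.135, -0.016, -0.067, 0], [1, 0.135, -0.016, -0.067, 0]]
  ]
}}

```text
clock: 7.15
position: [0.4648, -0.2635, 0.0308]
ee_rot: [0.252, -0.66, 0.252, 0.661]
contact_force: [-0.3, 0.0, -1.6]
width: 0.0204
```

```bash
python3 -c "
from h import *
go([.4657,-.2643,.0185],48)
im2,d,s=snap('side','d6')
W=cloud('side',d);X,Y,Z=W[...,0],W[...,1],W[...,2]
m=(np.hypot(X-.5026,Y+.2976)<.03)&(Z>.03);print(np.percentile(Z[m],[80,90,97]))
cv2.imwrite('pics/c6.png',cv2.resize(im2[140:240,360:470],None,fx=5,fy=5)[:,:,::-1])
"
```

```text
tcp [ 0.4648 -0.2635  0.0308] jaw yaw -131.8 tilt 0.04 q6 1.65 w 0.0204 F [-0.3  0.  -1.6] t 7.15
  shift mm [12.3  0.  -1.2] turn 0.2
[0.08277094 0.08375136 0.08531164]
```

View pics/c6.png

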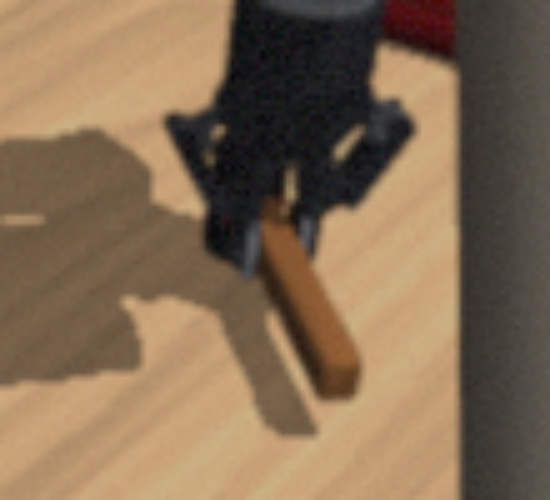

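Call:
{"name": "play_rows", "arguments": {
  "plan": [
    [[1, 0.006, 0, -0.001, 0], [1, 0.01, 0, -0.001, 0], [1, 0.012, 0, -0.001, 0], [1, 0.013, 0, -0.001, 0], [1, 0.013, 0, -0.001, 0]]
  ],
  "grip_force": 40
}}

```text
clock: 7.7
position: [0.4669, -0.2652, 0.0197]
ee_rot: [-0.252, 0.662, -0.253, -0.659]
contact_force: [0.1, 0.1, -2.8]
width: 0.0202
```

Call:
{"name": "play_rows", "arguments": {
  "plan": [
    [[1, 0.001, 0, 0, 0], [1, 0.002, 0, 0, 0], [1, 0.0025, 0, 0, 0]]
  ],
  "grip_force": 20
}}

```text
clock: 8.0
position: [0.467, -0.2653, 0.0181]
ee_rot: [-0.252, 0.662, -0.253, -0.659]
contact_force: [-2.6, 2.6, 8.3]
width: 0.0202
```

Now in contact with the bench. Releasing slowly.

Call:
{"name": "play_rows", "arguments": {
  "plan": [
    [[0.75, 0, 0, 0, 0], [0.7, 0, 0, 0, 0], [0.6, 0, 0, 0, 0], [0.4, 0, 0, 0, 0], [0, 0, 0, 0, 0], [0, 0, 0, 0, 0], [0, 0, 0, 0, 0], [0, -0.04, 0, 0, 0], [0, -0.08, 0, 0, 0], [0, -0.13, 0, 0, 0], [0, -0.18, 0, 0, 0], [0, -0.23, 0, 0, 0]]
  ]
}}

```text
clock: 9.2
position: [0.4659, -0.2643, 0.2501]
ee_rot: [-0.252, 0.662, -0.253, -0.659]
contact_force: [1.8, -1.0, 0.5]
width: 0.0854
```

```bash
python3 -c "
from h import *
im,d,s=snap('wrist','w7');im2,d2,s2=snap('scene','s7')
W=cloud('scene',d2);X,Y,Z=W[...,0],W[...,1],W[...,2]
m=(np.hypot(X-.5026,Y+.2976)<.05)&(Z>.062)&(Z<.09);print(m.sum(),W[m].mean(0),W[m][:,2].std())
cv2.imwrite('pics/c7.png',np.hstack([cv2.resize(im2[150:310,150:360],None,fx=1.9,fy=1.9),cv2.resize(im,None,fx=.62,fy=.76)[:304]])[:,:,::-1])
go([.54,.0574,.25],7)
"
```

```text
260 [ 0.50888366 -0.2995324   0.07035428] 0.002546813412452008
tcp [ 0.4697 -0.2671  0.2559] jaw yaw -131.8 tilt 1.14 q6 1.65 w 0.0854 F [0.5 0.8 0.1] t 9.30
  shift mm [   3.  -288.8  163.9] turn 41.2
```

View pics/c7.png

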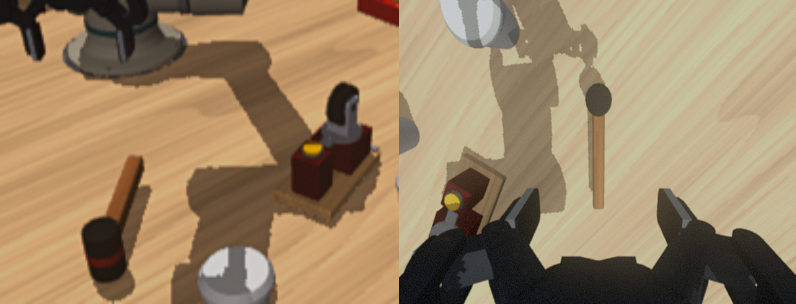

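The mallet stands where it was and the pin is down (yellow cap flush in the scene view at (312,149) of the crop). Next, above the castor with the jaws at about 7°, a −139° turn.

Call:
{"name": "play_rows", "arguments": {
  "plan": [
    [[0, 0, -0.03, 0.017, -8.5], [0, -0.01, -0.065, 0.037, -17], [0, -0.02, -0.1, 0.057, -25.5], [0, -0.02, -0.135, 0.077, -34], [0, -0.02, -0.17, 0.097, -42.5], [0, -0.02, -0.205, 0.117, -51], [0, -0.02, -0.24, 0.137, -59.5], [0, -0.02, -0.275, 0.157, -68], [0, -0.02, -0.289, 0.164, -76.5], [0, -0.02, -0.289, 0.164, -85], [0, -0.02, -0.289, 0.164, -93.5], [0, -0.02, -0.289, 0.164, -102]]
  ]
}}

```text
clock: 10.5
position: [0.5393, 0.0583, 0.2719]
ee_rot: [0.363, 0.613, 0.351, -0.608]
contact_force: [0.1, 0.4, -1.0]
width: 0.085
```

Call:
{"name": "play_rows", "arguments": {
  "plan": [
    [[0, 0, 0, 0, -8.5], [0, 0, 0, 0, -17], [0, 0, 0, 0, -25.5], [0, 0, 0, 0, -34], [0, 0, 0, 0, -36.8], [0, 0, 0, 0, -36.8]]
  ]
}}

```text
clock: 11.1
position: [0.5389, 0.0583, 0.271]
ee_rot: [0.537, 0.466, 0.525, -0.467]
contact_force: [0.5, 0.0, -0.2]
width: 0.0858
```

```bash
python3 -c "
from h import *
im,d,s=snap('wrist','w8')
go([.54,.0574,.25],7)
print(proj('wrist',[.54,.0574,.141],s))
"
```

```text
tcp [0.5389 0.0583 0.2711] jaw yaw 7.3 tilt 1.01 q6 -0.14 w 0.0856 F [-0.1 -0.4 -0. ] t 11.15
  shift mm [21.1  0.7  0.8] turn 0.3
[320.55247687 190.18348283]
```

View pics/w8.png

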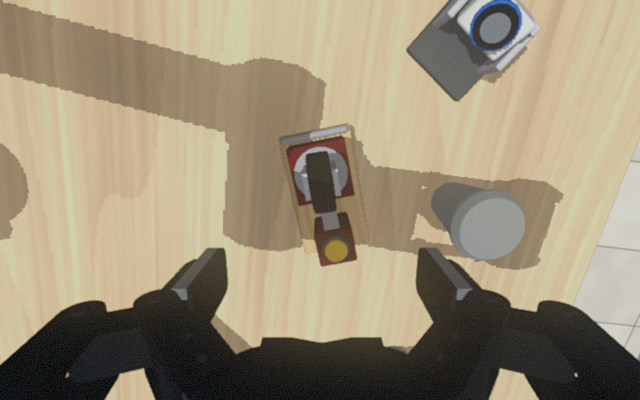

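The wrist view shows the castor wheel at (320,181), the yellow cap at (336,250), the camera lens at (496,27) and cup_b at (487,222). Measuring castor yaw and camera pose from this view.

```bash
python3 -c "
from h import *
z=np.load('pics/w8.npz');W=cloud('wrist',z['d'],z);im=z['im'];h=cv2.cvtColor(im,cv2.COLOR_RGB2HSV)
X,Y,Z=W[...,0],W[...,1],W[...,2]
near=np.hypot(X-.54,Y-.057)<.06
m=near&(Z>.108)&(h[...,2]<75)
r=cv2.minAreaRect(W[m][:,:2].astype(np.float32));print('wheel',m.sum(),r,W[m][:,2].max())
l=cv2.fitLine(W[m][:,:2].astype(np.float32),cv2.DIST_L2,0,.01,.01).ravel();print(np.degrees(np.arctan2(l[1],l[0])),l[2:])
y=(h[...,0]>20)&(h[...,0]<35)&(h[...,1]>180)&(h[...,2]>100)&(np.hypot(X-.5665,Y+.0215)<.03);print('yellow',W[y].mean(0),np.median(Z[y]))
f=near&(Z>.064)&(Z<.072)&(h[...,1]<60);print('flange',f.sum(),cv2.minEnclosingCircle(W[f][:,:2].astype(np.float32)))
p=(X>.6)&(X<.78)&(Y>.12)&(Y<.32)&(Z>.007)&(Z<.018)&(h[...,2]<110);print('plate',cv2.minAreaRect(W[p][:,:2].astype(np.float32)))
b=(h[...,0]>100)&(h[...,0]<130)&(h[...,1]>150)&(X>.6)&(Y>.12)
n,lab,st,c=cv2.connectedComponentsWithStats(b.astype(np.uint8));print(st[1:],c[1:])
k=1+st[1:,4].argmax();pts=np.argwhere(lab==k)[:,::-1].astype(np.float32);e=cv2.fitEllipse(cv2.convexHull(pts));print('ell',e, onplane('wrist',e[0],.078,z),onplane('wrist',e[0],.08,z))
print('blue3d',W[lab==k].mean(0))
g=W[int(e[0][1])-6:int(e[0][1])+7,int(e[0][0])-6:int(e[0][0])+7].reshape(-1,3);print('glass',g.mean(0));u,s,vt=np.linalg.svd(g-g.mean(0));print('normal',vt[2])
q=W[lab==k];u,s,vt=np.linalg.svd(q-q.mean(0));print('ring n',vt[2])
"
```

```text
wheel 36212 ((0.5404773950576782, 0.060531213879585266), (0.05529986321926117, 0.11835437268018723), 80.48596954345703) 0.37233492911089194
6.4596725 [0.5404948  0.06986161]
yellow [nan nan nan] nan
flange 755 ((0.5399037599563599, 0.0552750825881958), 0.033251870423555374)
plate ((0.6815413236618042, 0.21446466445922852), (0.07904055714607239, 0.08863025903701782), 55.96864318847656)
[[471   0  50  39 240]
 [517  31   1   1   1]
 [516  33   1   1   1]
 [472  40   4   5   8]] [[497.85        10.12083333]
 [517.          31.        ]
 [516.          33.        ]
 [473.625       42.        ]]
ell ((495.2065124511719, 24.739442825317383), (43.777469635009766, 56.90773391723633), 43.910648345947266) [0.68781794 0.22501277 0.078     ] [0.6868707  0.22441059 0.08      ]
blue3d [0.68453413 0.23578021 0.0823597 ]
glass [nan nan nan]<string>:9: RuntimeWarning: Mean of empty slice.
  ret = um.true_divide(
  return _methods._mean(a, axis=axis, dtype=dtype,
  ret = ret.dtype.type(ret / rcount)
Traceback (most recent call last):
numpy.linalg.LinAlgError: SVD did not converge
```

```bash
python3 -c "
from h import *
z=np.load('pics/w8.npz');W=cloud('wrist',z['d'],z);im=z['im'];h=cv2.cvtColor(im,cv2.COLOR_RGB2HSV)
X,Y,Z=W[...,0],W[...,1],W[...,2]
near=np.hypot(X-.54,Y-.057)<.05
m=near&(Z>.108)&(Z<.15)&(h[...,2]<75)
r=cv2.minAreaRect(W[m][:,:2].astype(np.float32));print('wheel',m.sum(),r,W[m][:,2].max())
l=cv2.fitLine(W[m][:,:2].astype(np.float32),cv2.DIST_L2,0,.01,.01).ravel();print(np.degrees(np.arctan2(l[1],l[0])),l[2:])
b=(h[...,0]>20)&(h[...,0]<35)&(h[...,1]>180);n,lab,st,c=cv2.connectedComponentsWithStats(b.astype(np.uint8));k=1+st[1:,4].argmax();print(c[k],onplane('wrist',c[k],.09,z))
red=((h[...,0]<6)|(h[...,0]>172))&(h[...,1]>150)&near&(Z>.055)&(Z<.07);print('sock',cv2.minAreaRect(W[red][:,:2].astype(np.float32)))
v=(X>.64)&(X<.74)&(Y>.18)&(Y<.28)&(Z>.05)&(Z<.1);print(v.sum())
cv2.imwrite('pics/c8.png',cv2.resize(im[110:280,260:400],None,fx=3.5,fy=3.5)[:,:,::-1])
"
```

```text
wheel 1360 ((0.5404738187789917, 0.05962167680263519), (0.02166547253727913, 0.056722912937402725), 16.68454360961914) 0.14275510073422734
-73.50042 [0.5392545  0.06331719]
[157. 322.] [ 0.36982608 -0.1394922   0.09      ]
sock ((0.5239394903182983, 0.08324753493070602), (0.05566566437482834, 0.01761593110859394), 37.97420120239258)
3816
```

View pics/c8.png

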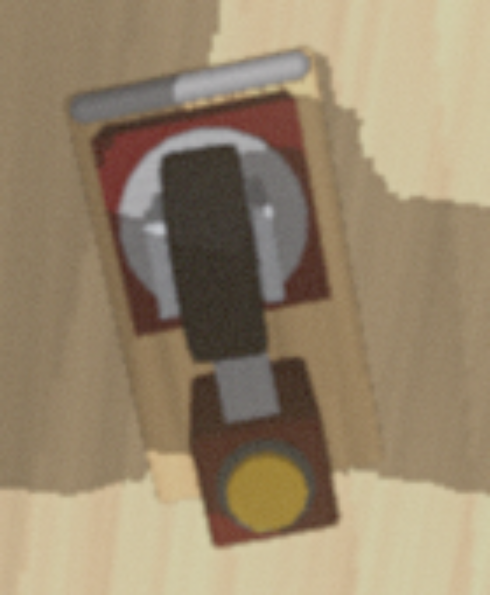

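```bash
python3 -c "
from h import *
for n,f in(('scene','scene0'),('scene','s7'),('side','side0'),('side','d6'),('wrist','w8')):
    z=np.load(f'pics/{f}.npz');W=cloud(n,z['d'],z);h=cv2.cvtColor(z['im'],cv2.COLOR_RGB2HSV)
    X,Y,Z=W[...,0],W[...,1],W[...,2]; near=(np.hypot(X-.54,Y-.0574)<.034)
    near=cv2.erode((near&(Z>.072)&(Z<.15)).astype(np.uint8),np.ones((3,3)))>0
    P=W[near]
    # rotate; for angles, find yaw minimizing 5-95 spread across axle
    best=[]
    for a in np.arange(-20,40,1.):
        u=np.array([np.cos(np.radians(a)),np.sin(np.radians(a))]); t=P[P[:,2]>.112][:,:2]@u
        best.append((np.std(t),a,np.percentile(t,2),np.percentile(t,98)))
    b=min(best);u=np.radians(b[1]);c=(b[2]+b[3])/2;print(f,len(P),b,'axle c - nominal %.4f'%(c-(np.cos(u)*.54+np.sin(u)*.0574)))
"
```

```text
scene0 294 (np.float64(0.005591556895179332), np.float64(-1.0), np.float64(0.5381537107022812), np.float64(0.5586380014181714)) axle c - nominal 0.0095
s7 304 (np.float64(0.005480106536446276), np.float64(-1.0), np.float64(0.5375420416821456), np.float64(0.557391462178188)) axle c - nominal 0.0086
side0 414 (np.float64(0.006013919211124695), np.float64(1.0), np.float64(0.5218233991665023), np.float64(0.5444967528194442)) axle c - nominal -0.0078
d6 414 (np.float64(0.005846676881093341), np.float64(0.0), np.float64(0.5212038529269993), np.float64(0.5420924791181573)) axle c - nominal -0.0084
w8 1559 (np.float64(0.007698184705343773), np.float64(16.0), np.float64(0.520874964845394), np.float64(0.550724979421453)) axle c - nominal 0.0009
```

```bash
python3 -c "
from h import *
Q=[]
for n,f in(('scene','s7'),('side','d6'),('wrist','w8')):
    z=np.load(f'pics/{f}.npz');W=cloud(n,z['d'],z)
    X,Y,Z=W[...,0],W[...,1],W[...,2]; near=(np.hypot(X-.54,Y-.0574)<.036)
    near=(near&(Z>.075)&(Z<.15))
    print(f,'z>.125 fit',end=' ')
    P=W[near];Q.append(P)
    for zl,zh in((.113,.15),(.13,.15),(.08,.11)):
        p=P[(P[:,2]>zl)&(P[:,2]<zh)];l=cv2.fitLine(p[:,:2].astype(np.float32),cv2.DIST_HUBER,0,.01,.01).ravel();print(len(p),'%.1f'%np.degrees(np.arctan(l[1]/l[0])),p.mean(0).round(4),end=' ')
    print()
P=np.vstack(Q[:2]);p=P[P[:,2]>.113][:,:2].astype(np.float32)
print(cv2.minAreaRect(p))
im=np.full((560,800,3),255,np.uint8)
for P,c in zip(Q,[(255,0,0),(0,0,255),(0,160,0)]):
    for x,y,z in P[P[:,2]>.113]:
        cv2.circle(im,(int(400+(x-.54)*7000),int(280-(y-.0574)*7000)),2,c,-1)
cv2.imwrite('pics/top.png',im)
"
```

```text
s7 z>.125 fit 219 -87.5 [0.5482 0.0515 0.1297] 103 88.0 [0.5447 0.0537 0.1379] 115 78.7 [0.5522 0.0517 0.0956] 
d6 z>.125 fit 309 -89.2 [0.5319 0.0663 0.1298] 156 89.9 [0.5351 0.0645 0.1375] 133 81.3 [0.5269 0.0659 0.0966] 
w8 z>.125 fit 1766 -73.5 [0.5396 0.0625 0.1328] 1161 -73.9 [0.5401 0.0603 0.1377] 51 16.6 [0.5407 0.0706 0.096 ] 
((0.5398382544517517, 0.05933394655585289), (0.03665449097752571, 0.05974379926919937), 16.34898567199707)
```

View pics/top.png

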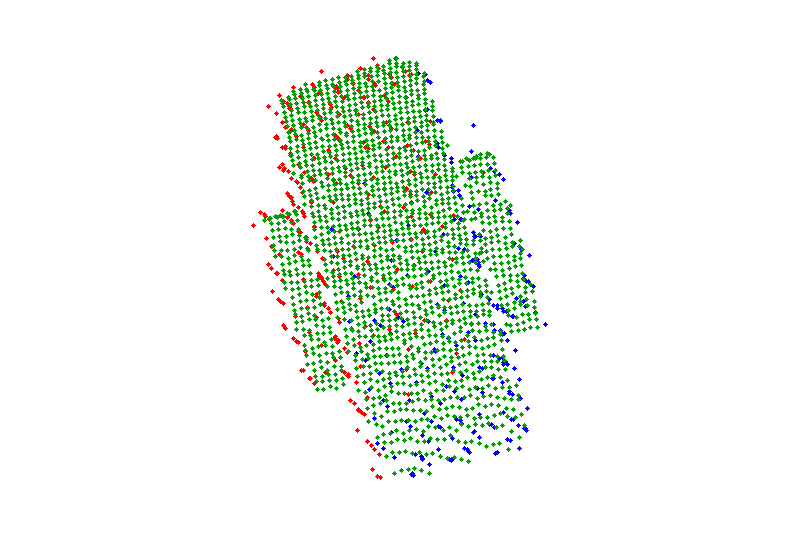

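The top-view cloud (three cameras agreeing) gives the castor axle at 16.5° and its centre at (0.540, 0.0585). Descending onto the fork.

```bash
python3 -c "
from h import *
go([.5398,.0585,.080],16.5)
print(Rq(manip.get_state()['ee_rot']).round(4))"
```

```text
tcp [0.5389 0.0583 0.2711] jaw yaw 7.3 tilt 1.01 q6 -0.14 w 0.0856 F [-0.1 -0.4 -0. ] t 11.15
  shift mm [191.1  -1.2  -2.7] turn -9.2
[[ 0.0127  0.9917  0.1276]
 [-0.0122  0.1278 -0.9917]
 [-0.9998  0.011   0.0138]]
```

Call:
{"name": "play_rows", "arguments": {
  "plan": [
    [[0, 0.04, -0.001, -0.003, -8], [0, 0.08, -0.001, -0.003, -9.2], [0, 0.12, -0.001, -0.003, -9.2], [0, 0.15, -0.001, -0.003, -9.2], [0, 0.175, -0.001, -0.003, -9.2], [0, 0.191, -0.001, -0.003, -9.2], [0, 0.191, -0.001, -0.003, -9.2], [0, 0.191, -0.001, -0.003, -9.2]]
  ]
}}

```text
clock: 11.95
position: [0.5401, 0.0588, 0.0801]
ee_rot: [0.573, 0.422, 0.56, -0.424]
contact_force: [0.4, -0.3, 0.5]
width: 0.0855
```

```bash
python3 -c "
from h import *
go([.5398,.0585,.080],16.5)
im,d,s=snap('side','d9');im2,d,s=snap('scene','s9')
cv2.imwrite('pics/c9.png',np.hstack([cv2.resize(im[160:270,260:380],None,fx=3.3,fy=3.3),cv2.resize(im2[160:270,260:380],None,fx=3.3,fy=3.3)])[:,:,::-1])
"
```

```text
tcp [0.5401 0.0588 0.0801] jaw yaw 16.5 tilt 1.00 q6 -0.29 w 0.0855 F [ 0.4 -0.3  0.5] t 11.95
  shift mm [ 0.1 -0.4  0.2] turn 0.0
```

View pics/c9.png

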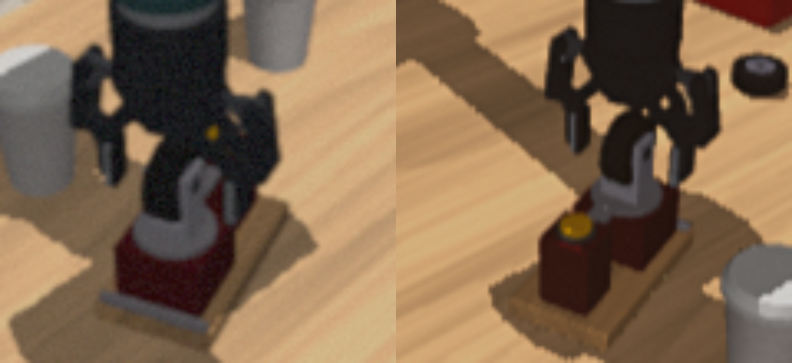

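The fingers straddle the fork on both sides in both views. Closing, then a small test lift.

Call:
{"name": "play_rows", "arguments": {
  "plan": [
    [[1, 0, 0, 0, 0], [1, 0, 0, 0, 0], [1, 0, 0, 0, 0], [1, 0, 0, 0, 0], [1, 0, 0, 0, 0], [1, 0, 0, 0, 0], [1, -0.003, 0, 0, 0], [1, -0.006, 0, 0, 0], [1, -0.01, 0, 0, 0]]
  ],
  "grip_force": 60
}}

```text
clock: 12.95
position: [0.5402, 0.059, 0.0908]
ee_rot: [0.573, 0.422, 0.56, -0.424]
contact_force: [-0.5, -0.0, -3.5]
width: 0.0335
```

It lifted freely: about 3.5 N, the castor's own weight. Raising until about 8 mm of stem is left in the hole, with the yaw turn.

Call:
{"name": "play_rows", "arguments": {
  "plan": [
    [[1, -0.005, 0, 0, 8], [1, -0.01, 0, 0, 16], [1, -0.014, 0, 0, 24], [1, -0.016, 0, 0, 32], [1, -0.016, 0, 0, 40], [1, -0.016, 0, 0, 48], [1, -0.016, 0, 0, 50.5], [1, -0.016, 0, 0, 50.5], [1, -0.016, 0, 0, 50.5]]
  ]
}}

```text
clock: 13.85
position: [0.5399, 0.0592, 0.1067]
ee_rot: [0.338, 0.626, 0.326, -0.622]
contact_force: [-0.5, -0.0, -2.3]
width: 0.0331
```

```bash
python3 -c "
from h import *
go([.540,.058,.107],-34)
print(Rq(manip.get_state()['ee_rot']).round(3))
im,d,s=snap('side','d10');im2,d,s=snap('scene','s10')
cv2.imwrite('pics/c10.png',np.hstack([cv2.resize(im[160:270,260:380],None,fx=3.3,fy=3.3),cv2.resize(im2[160:270,260:380],None,fx=3.3,fy=3.3)])[:,:,::-1])
"
```

```text
tcp [0.5399 0.0592 0.1067] jaw yaw -33.9 tilt 1.03 q6 0.59 w 0.0331 F [-0.5 -0.  -2.3] t 13.85
  shift mm [-0.3  0.7  1. ] turn 0.1
[[ 0.013  0.83  -0.558]
 [-0.012 -0.558 -0.83 ]
 [-1.     0.018  0.003]]
```

View pics/c10.png

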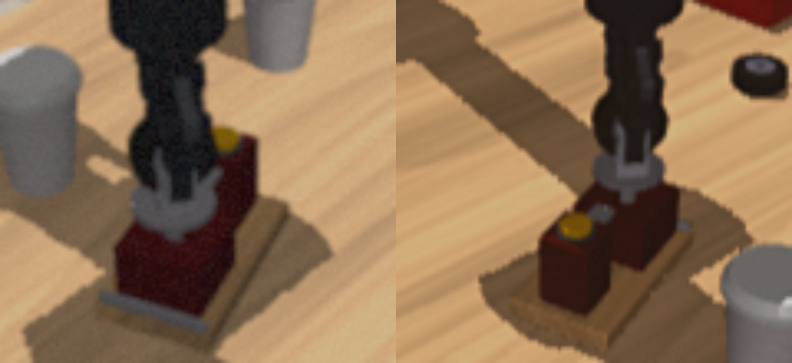

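The stem is out with only its tip still in the hole. Starting the pivot toward the tool's +z, half of it first.

Call:
{"name": "play_rows", "arguments": {
  "plan": [
    [[1, 0, 0, 0.004, 0], [1, 0, 0, 0.008, 0], [1, 0, 0, 0.012, 0], [1, 0, 0, 0.016, 0], [1, 0.001, 0, 0.02, 0], [1, 0.0015, 0, 0.0245, 0]]
  ],
  "grip_force": 40
}}

```text
clock: 14.55
position: [0.5281, 0.0416, 0.1061]
ee_rot: [0.337, 0.629, 0.327, -0.62]
contact_force: [3.4, 8.3, -1.3]
width: 0.0338
```

```bash
python3 -c "
from h import *
go([.540,.058,.107],-34)
im,d,s=snap('side','d11');im2,d,s=snap('scene','s11')
cv2.imwrite('pics/c11.png',np.hstack([cv2.resize(im[160:270,260:380],None,fx=3.3,fy=3.3),cv2.resize(im2[160:270,260:380],None,fx=3.3,fy=3.3)])[:,:,::-1])
"
```

```text
tcp [0.5281 0.0416 0.1061] jaw yaw -34.1 tilt 1.09 q6 0.55 w 0.0338 F [ 3.4  8.3 -1.3] t 14.55
  shift mm [ -0.7   0.7 -20.3] turn -0.1
```

View pics/c11.png

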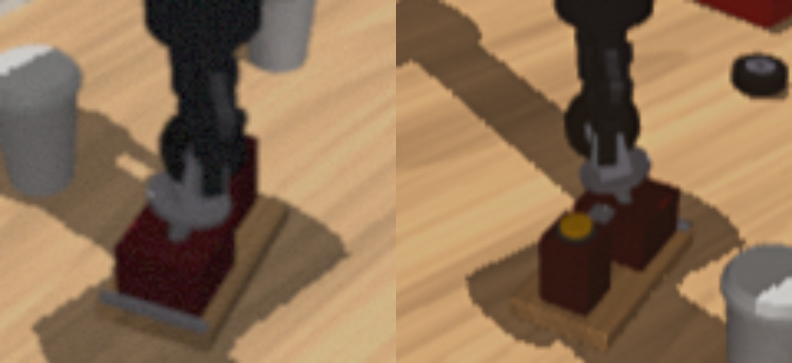

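The castor is tilting in the grip as planned, with about 9 N of reaction. Continuing the arc.

Call:
{"name": "play_rows", "arguments": {
  "plan": [
    [[1, 0.001, 0, 0.004, 0], [1, 0.002, 0, 0.008, 0], [1, 0.0035, 0, 0.012, 0], [1, 0.005, 0, 0.016, 0], [1, 0.0065, 0, 0.019, 0], [1, 0.007, 0, 0.02, 0], [1, 0.007, 0, 0.02, 0]]
  ]
}}

```text
clock: 15.35
position: [0.5182, 0.0266, 0.1004]
ee_rot: [0.335, 0.631, 0.327, -0.618]
contact_force: [1.0, 6.4, 2.8]
width: 0.0335
```

Call:
{"name": "play_rows", "arguments": {
  "plan": [
    [[1, -0.01, 0, 0, 0], [1, -0.04, 0, 0, 0], [1, -0.08, 0, 0, 0], [1, -0.12, 0, 0, 0], [1, -0.13, 0, 0, 0], [1, -0.13, 0, 0, 0], [1, -0.13, 0, 0, 0]]
  ],
  "grip_force": 70
}}

```text
clock: 16.05
position: [0.514, 0.0267, 0.2288]
ee_rot: [0.335, 0.63, 0.327, -0.619]
contact_force: [-0.3, -0.3, -3.1]
width: 0.0331
```

```bash
python3 -c "
from h import *
go([.540,.058,.107],-34)
im,d,s=snap('side','d12');im2,d,s=snap('scene','s12');im3,d,s=snap('wrist','w12')
P=s['position'];a,b=proj('side',P).astype(int),proj('scene',P).astype(int)
c=lambda i,p:cv2.resize(i[p[1]-45:p[1]+65,p[0]-60:p[0]+60],(396,363))
print(a,b)
cv2.imwrite('pics/c12.png',np.hstack([c(im,a),c(im2,b)])[:,:,::-1])
"
```

```text
tcp [0.514  0.0267 0.2288] jaw yaw -34.2 tilt 1.09 q6 0.51 w 0.0331 F [-0.3 -0.3 -3.1] t 16.05
  shift mm [122.2   1.9 -39.4] turn -0.2
[330 168] [314 165]
```

View pics/c12.png

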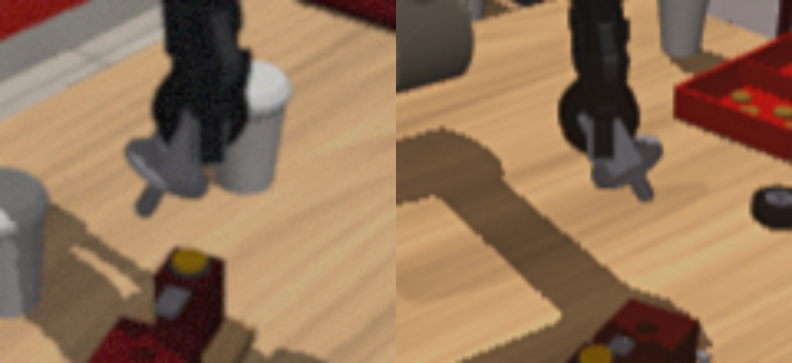

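View pics/w12.png

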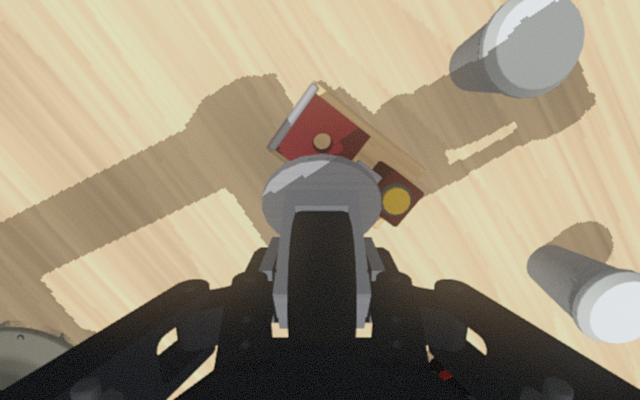

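The wrist view shows the castor held with the flange at (320,190), its stem side away toward the top of the image. The side and scene crops show the stem pointing down-left (tip 145,212) and down-right (645,197). Measuring the tilt from the flange plane and the stem tip.

```bash
cat > tilt.py <<'E'
from h import *
import sys
def plane(P,th=.0012,it=400):
    rng=np.random.default_rng(0);best=None
    for _ in range(it):
        a=P[rng.choice(len(P),3,False)];n=np.cross(a[1]-a[0],a[2]-a[0]);l=np.linalg.norm(n)
        if l<1e-9: continue
        n/=l;i=abs((P-a[0])@n)<th
        if best is None or i.sum()>best.sum(): best=i
    p=P[best];c=p.mean(0);n=np.linalg.svd(p-c)[2][2];n*=np.sign(n[2]);return c,n,best
def flange(tag,box=(258,150,388,245)):
    z=np.load(f'pics/{tag}.npz');W=cloud('wrist',z['d'],z);h=cv2.cvtColor(z['im'],cv2.COLOR_RGB2HSV)
    a,b,c,d=box;w=W[b:d,a:c].reshape(-1,3);hh=h[b:d,a:c].reshape(-1,3)
    T=z['p'];k=np.isfinite(w[:,0])&(abs(w[:,2]-T[2]+.01)<.045)&(hh[:,2]>60)&(hh[:,1]<70)&(np.hypot(*(w[:,:2]-T[:2]).T)<.09)
    c,n,i=plane(w[k]);P=w[k][i]
    print(tag,'pts',k.sum(),i.sum(),'n',n.round(4),'tilt %.2f az %.1f'%(np.degrees(np.arccos(n[2])),np.degrees(np.arctan2(n[1],n[0]))%360))
    # rim circle fit in plane -> centre
    u=np.cross(n,[0,0,1]);u/=np.linalg.norm(u);v=np.cross(n,u)
    q=np.c_[(P-c)@u,(P-c)@v].astype(np.float32);cc,r=cv2.minEnclosingCircle(q);C=c+cc[0]*u+cc[1]*v
    print('flange top centre',C.round(4),'r %.4f'%r,'tip',(C-.040*n).round(4)); return n,C
if __name__=='__main__': flange(sys.argv[1])
E
python3 tilt.py w12; python3 -c "
import cv2,numpy as np
a=cv2.imread('pics/d12.png')[170:250,290:370];b=cv2.imread('pics/s12.png')[140:200,290:370]
b=cv2.copyMakeBorder(b,0,20,0,0,0)
cv2.imwrite('pics/e12.png',cv2.resize(np.hstack([a,b]),None,fx=5,fy=5,interpolation=cv2.INTER_NEAREST))"
```

```text
w12 pts 7120 4166 n [-0.2747 -0.3841  0.8815] tilt 28.18 az 234.4
flange top centre [0.5258 0.0432 0.2199] r 0.0304 tip [0.5368 0.0585 0.1846]
```

View pics/e12.png

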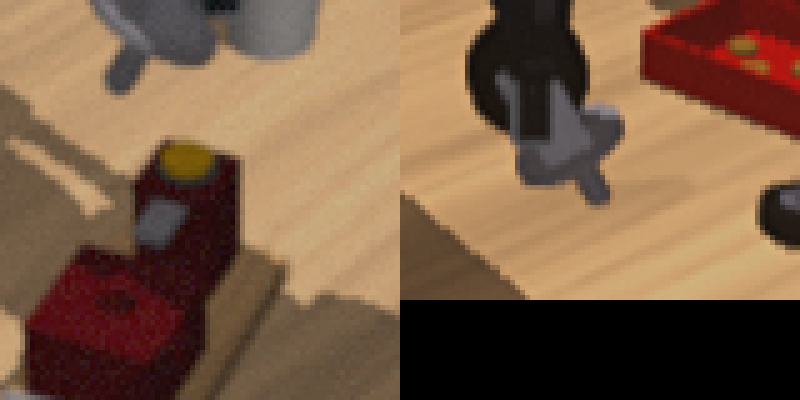

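```bash
python3 -c "
from h import *
z=np.load('pics/w12.npz')
print('hole',onplane('wrist',(321.5,141),.063,z))
T=np.array([.5368,.0585,.1846]);print(proj('side',T),proj('scene',T))
s=manip.get_state();off=T-s['position'];print(off)
h=np.array([.5408,.0592,.060]);go(h+[0,0,.02]-off,-34.2);go(h-off,-34.2)
"
```

```text
hole [0.54074367 0.06032758 0.063     ]
[312.48988215 187.80963826] [329.54431586 180.25371678]
[ 0.0227542   0.03166782 -0.04351643]
tcp [0.514  0.0268 0.2281] jaw yaw -34.2 tilt 1.00 q6 0.51 w 0.0331 F [-0.5 -0.3 -2.8] t 16.20
  shift mm [104.7   1.3  -2. ] turn 0.0
tcp [0.514  0.0268 0.2281] jaw yaw -34.2 tilt 1.00 q6 0.51 w 0.0331 F [-0.5 -0.3 -2.8] t 16.20
  shift mm [124.6   1.   -1.8] turn 0.0
```

The tip estimate reprojects onto the stem tip in both fixed views to within 2 px. The tilt is 28° and needs about 7° more, so I'll put the tip back in the hole (seen at (0.5407,0.0603)) and push again.

Call:
{"name": "play_rows", "arguments": {
  "plan": [
    [[1, 0.04, 0, -0.004, 0], [1, 0.08, 0.0005, -0.004, 0], [1, 0.105, 0.0005, -0.004, 0], [1, 0.115, 0.0005, -0.004, 0], [1, 0.12, 0.0005, -0.004, 0], [1, 0.1245, 0.0005, -0.004, 0], [1, 0.1245, 0.0005, -0.004, 0]]
  ],
  "grip_force": 40
}}

```text
clock: 16.9
position: [0.5194, 0.0296, 0.1042]
ee_rot: [0.335, 0.63, 0.327, -0.619]
contact_force: [-0.1, 0.6, -2.3]
width: 0.0333
```

```bash
python3 -c "
from h import *
go([.540,.058,.107],-34)
im,d,s=snap('side','d13');im2,d,s=snap('scene','s13')
cv2.imwrite('pics/c13.png',np.hstack([cv2.resize(im[160:270,260:380],None,fx=3.3,fy=3.3),cv2.resize(im2[160:270,260:380],None,fx=3.3,fy=3.3)])[:,:,::-1])
"
```

```text
tcp [0.5194 0.0296 0.1042] jaw yaw -34.2 tilt 1.07 q6 0.52 w 0.0333 F [-0.1  0.6 -2.3] t 16.90
  shift mm [ -2.5   1.1 -35.1] turn -0.2
```

View pics/c13.png

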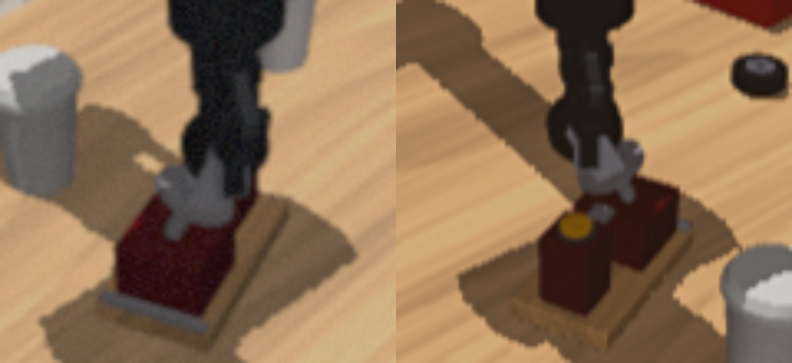

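The tip is in the hole with no contact load. Pushing the rest of the arc, then lifting out to measure.

Call:
{"name": "play_rows", "arguments": {
  "plan": [
    [[1, 0, 0, 0.003, 0], [1, 0.001, 0, 0.006, 0], [1, 0.0025, 0, 0.009, 0], [1, 0.004, 0, 0.012, 0], [1, 0.0045, 0, 0.013, 0], [1, 0.0045, 0, 0.013, 0]]
  ]
}}

```text
clock: 17.6
position: [0.5151, 0.021, 0.1022]
ee_rot: [0.334, 0.634, 0.327, -0.616]
contact_force: [1.8, 7.3, 4.6]
width: 0.0337
```

Call:
{"name": "play_rows", "arguments": {
  "plan": [
    [[1, -0.01, 0, 0, 0], [1, -0.04, 0, 0, 0], [1, -0.08, 0, 0, 0], [1, -0.12, 0, 0, 0], [1, -0.13, 0, 0, 0], [1, -0.13, 0, 0, 0], [1, -0.13, 0, 0, 0]]
  ],
  "grip_force": 70
}}

```text
clock: 18.3
position: [0.5103, 0.0205, 0.2305]
ee_rot: [0.333, 0.633, 0.327, -0.617]
contact_force: [-0.7, 0.0, -4.1]
width: 0.0332
```

```bash
python3 -c "
from h import *
go([.540,.058,.107],-34)
im3,d,s=snap('wrist','w14')";python3 tilt.py w14
```

```text
tcp [0.5103 0.0205 0.2305] jaw yaw -34.3 tilt 1.35 q6 0.50 w 0.0332 F [-0.7  0.  -4.1] t 18.30
  shift mm [124.3   1.2 -45.8] turn -0.3
w14 pts 7393 4112 n [-0.309  -0.4307  0.8479] tilt 32.01 az 234.3
flange top centre [0.5237 0.0386 0.2239] r 0.0304 tip [0.536  0.0559 0.19  ]
```

View pics/w14.png

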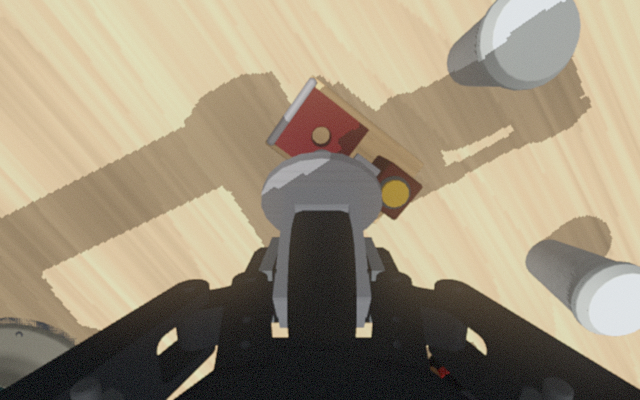

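```bash
python3 -c "
from h import *
from tilt import plane
z=np.load('pics/w14.npz');W=cloud('wrist',z['d'],z);w=W[:140].reshape(-1,3);w=w[np.isfinite(w[:,0])&(abs(w[:,2])<.012)]
c,n,i=plane(w[::5],.002);print('bench n',n,i.mean(),c)
print('hole',onplane('wrist',(320.5,134.5),.063,z))
go([.5156,.0257,.1005],-34.3)
"
```

```text
bench n [2.89785956e-04 2.41884062e-04 9.99999929e-01] 0.9843646919118617 [5.58333788e-01 1.28493956e-01 2.00707032e-04]
hole [0.54102629 0.06027199 0.063     ]
tcp [0.5101 0.0206 0.2299] jaw yaw -34.3 tilt 1.28 q6 0.50 w 0.0333 F [ 0.4  0.5 -2.3] t 18.35
  shift mm [129.5  -0.4  -5.4] turn -0.0
```

The bench normal from the wrist depth is vertical to 0.02°, so the 32.0° reading can be trusted. One more nudge of about 3°.

Call:
{"name": "play_rows", "arguments": {
  "plan": [
    [[1, 0.04, 0, -0.005, 0], [1, 0.08, 0, -0.0055, 0], [1, 0.11, 0, -0.0055, 0], [1, 0.12, 0, -0.0055, 0], [1, 0.126, 0, -0.0055, 0], [1, 0.1295, 0, -0.0055, 0], [1, 0.1295, 0, -0.0055, 0]]
  ],
  "grip_force": 40
}}

```text
clock: 19.05
position: [0.5166, 0.0254, 0.101]
ee_rot: [0.333, 0.633, 0.327, -0.617]
contact_force: [0.4, 0.2, -2.7]
width: 0.0334
```

Call:
{"name": "play_rows", "arguments": {
  "plan": [
    [[1, 0, 0, 0.003, 0], [1, 0.001, 0, 0.006, 0], [1, 0.002, 0, 0.009, 0], [1, 0.003, 0, 0.0115, 0], [1, 0.003, 0, 0.0115, 0], [1, 0.003, 0, 0.0115, 0], [1, -0.01, 0, 0.01, 0], [1, -0.05, 0, 0.01, 0], [1, -0.09, 0, 0.01, 0], [1, -0.13, 0, 0.01, 0], [1, -0.13, 0, 0.01, 0], [1, -0.13, 0, 0.01, 0]]
  ]
}}

```text
clock: 20.25
position: [0.508, 0.0165, 0.2321]
ee_rot: [0.334, 0.634, 0.327, -0.617]
contact_force: [-0.3, 0.4, -4.0]
width: 0.0331
```

```bash
python3 -c "
from h import *
go([.540,.058,.107],-34)
im3,d,s=snap('wrist','w15')";python3 tilt.py w15
```

```text
tcp [0.508  0.0165 0.2321] jaw yaw -34.3 tilt 1.49 q6 0.49 w 0.0331 F [-0.3  0.4 -4. ] t 20.25
  shift mm [126.    0.5 -50.3] turn -0.3
w15 pts 7649 4186 n [-0.3346 -0.4654  0.8194] tilt 34.97 az 234.3
flange top centre [0.5228 0.036  0.2269] r 0.0303 tip [0.5361 0.0547 0.1941]
```

The tilt is now 34.97° and the azimuth 234.3° (target 236°, which is a −1.7° turn). Raising grip force and moving to a pose behind the focus to re-measure the camera.

```bash
python3 -c "
from h import *
go([.585,.078,.27],-32.6)"
```

```text
tcp [0.5071 0.0166 0.2305] jaw yaw -34.3 tilt 1.30 q6 0.49 w 0.0334 F [ 1.  -1.2 -2.7] t 20.30
  shift mm [-37.5  30.4 -95.2] turn -1.7
```

Call:
{"name": "play_rows", "arguments": {
  "plan": [
    [[1, -0.01, 0.006, -0.02, -0.5], [1, -0.02, 0.014, -0.045, -1], [1, -0.03, 0.022, -0.07, -1.7], [1, -0.0375, 0.028, -0.09, -1.7], [1, -0.0375, 0.0304, -0.0952, -1.7], [1, -0.0375, 0.0304, -0.0952, -1.7], [1, -0.0375, 0.0304, -0.0952, -1.7]]
  ],
  "grip_force": 80
}}

```text
clock: 21.0
position: [0.5833, 0.0774, 0.2681]
ee_rot: [0.342, 0.626, 0.337, -0.614]
contact_force: [-1.0, 0.7, -3.2]
width: 0.0333
```

```bash
python3 -c "
from h import *
go([.585,.078,.27],-32.6)
im3,d,s=snap('wrist','w16')";python3 tilt.py w16
```

```text
tcp [0.5833 0.0774 0.2681] jaw yaw -32.6 tilt 1.04 q6 0.58 w 0.0333 F [-1.   0.7 -3.2] t 21.00
  shift mm [-1.8  1.1 -1.4] turn -0.0
w16 pts 7695 4172 n [-0.314  -0.4733  0.8231] tilt 34.61 az 236.4
flange top centre [0.5973 0.0975 0.2628] r 0.0304 tip [0.6099 0.1164 0.2299]
```

View pics/w16.png

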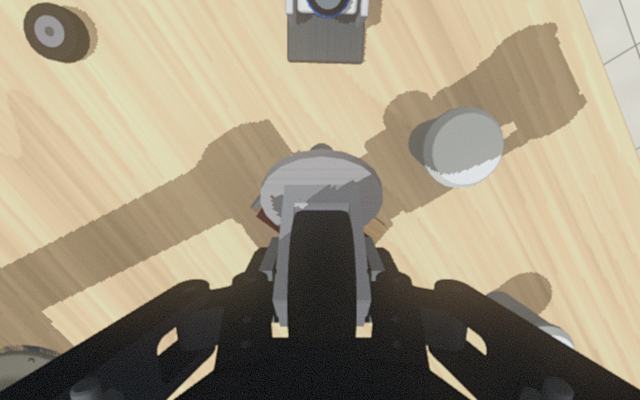

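The wrist view shows the stand's plate front edge at (288,62)–(364,64) and the lens at (327,0), straight ahead of the stem. Using the plate edges to refine the stand pose.

```bash
python3 -c "
from h import *
def est(n,tag):
    z=np.load(f'pics/{tag}.npz');W=cloud(n,z['d'],z);h=cv2.cvtColor(z['im'],cv2.COLOR_RGB2HSV)
    X,Y,Z=W[...,0],W[...,1],W[...,2]
    p=(X>.6)&(X<.78)&(Y>.13)&(Y<.32)&(Z>.008)&(Z<.018)&(h[...,2]<110)&(h[...,1]<90)
    P=W[p][:,:2];zt=np.median(Z[p])
    for a in (56.,):
        pass
    # lateral edges by bins along x for yaw
    a=np.radians(56);x=np.array([np.cos(a),np.sin(a)]);y=np.array([-np.sin(a),np.cos(a)])
    c0=np.array([.6858,.2237]);u=(P-c0)@x;v=(P-c0)@y
    b=np.arange(-.046,-.012,.003);L=[];R=[]
    for k in b:
        m=(u>=k)&(u<k+.003)
        if m.sum()>8: L.append((k,v[m].min()));R.append((k,v[m].max()))
    L=np.array(L);R=np.array(R);sl=[np.degrees(np.arctan(np.polyfit(q[:,0],q[:,1],1)[0])) for q in(L,R)]
    fr=[u[(v>=k)&(v<k+.004)].min() for k in np.arange(-.036,.034,.004) if ((v>=k)&(v<k+.004)).sum()>3]
    print(tag,'zt %.4f'%zt,p.sum(),'slopes',np.round(sl,2),'v',np.median(L[:,1]).round(4),np.median(R[:,1]).round(4),'front u',np.median(fr).round(4),'fr slope',np.degrees(np.arctan(np.polyfit(np.arange(len(fr))*.004,fr,1)[0])).round(2))
est('wrist','w16');est('wrist','w8');est('side','side0');est('scene','scene0');est('side','d6')
"
```

```text
Traceback (most recent call last):
IndexError: too many indices for array: array is 1-dimensional, but 2 were indexed
```

```bash
cat > st.py <<'E'
from h import *
def est(n,tag):
    z=np.load(f'pics/{tag}.npz');W=cloud(n,z['d'],z)
    X,Y,Z=W[...,0],W[...,1],W[...,2]
    p=(X>.6)&(X<.78)&(Y>.13)&(Y<.32)&(Z>.007)&(Z<.02)
    P=W[p][:,:2]
    if p.sum()<100: print(tag,p.sum(),z['d'][50,325],W[50,325]);return
    a=np.radians(56);x=np.array([np.cos(a),np.sin(a)]);y=np.array([-np.sin(a),np.cos(a)])
    c0=np.array([.6858,.2237]);u=(P-c0)@x;v=(P-c0)@y;m=(abs(u)<.07)&(abs(v)<.06);u=u[m];v=v[m]
    L=[];R=[]
    for k in np.arange(-.046,-.012,.003):
        m=(u>=k)&(u<k+.003)
        if m.sum()>8: L.append((k,v[m].min()));R.append((k,v[m].max()))
    L=np.array(L);R=np.array(R);sl=[np.degrees(np.arctan(np.polyfit(q[:,0],q[:,1],1)[0])) for q in(L,R)]
    fr=[u[(v>=k)&(v<k+.004)].min() for k in np.arange(-.036,.034,.004) if ((v>=k)&(v<k+.004)).sum()>3]
    print(tag,'zt %.4f'%np.median(Z[p]),p.sum(),'slopes',np.round(sl,2),'v',np.median(L[:,1]).round(4),np.median(R[:,1]).round(4),'front u',np.median(fr).round(4),'fr slope',np.degrees(np.arctan(np.polyfit(np.arange(len(fr))*.004,fr,1)[0])).round(2))
for a in (('wrist','w16'),('wrist','w8'),('side','side0'),('scene','scene0'),('side','d6')): est(*a)
E
python3 st.py
```

```text
w16 zt 0.0121 3586 slopes [-1.32 -0.21] v -0.0464 0.0423 front u -0.0493 fr slope 0.32
w8 zt 0.0121 3952 slopes [-1.15 -0.27] v -0.0464 0.0426 front u -0.0487 fr slope 0.01
side0 zt 0.0134 642 slopes [ 2.19 -1.23] v -0.0424 0.0438 front u -0.0492 fr slope 0.06
scene0 zt 0.0140 502 slopes [0.66 4.03] v -0.0453 0.0408 front u -0.0475 fr slope -0.61
d6 zt 0.0135 635 slopes [4.98 1.43] v -0.0436 0.0436 front u -0.0492 fr slope -0.8
```

```bash
python3 -c "
from h import *
s=manip.get_state()
go(s['position']+np.array([.0379,.0487,-.0516]),-33.2)"
```

```text
tcp [0.5834 0.0773 0.2686] jaw yaw -32.6 tilt 1.09 q6 0.58 w 0.0331 F [ 0.2 -0.4 -2.5] t 21.05
  shift mm [ 52.4   4.9 -60.8] turn 0.6
```

Call:
{"name": "play_rows", "arguments": {
  "plan": [
    [[1, 0.01, 0.001, -0.012, 0], [1, 0.02, 0.002, -0.024, 0.3], [1, 0.03, 0.003, -0.036, 0.6], [1, 0.04, 0.004, -0.048, 0.6], [1, 0.048, 0.005, -0.057, 0.6], [1, 0.052, 0.005, -0.061, 0.6], [1, 0.052, 0.005, -0.061, 0.6], [1, 0.052, 0.005, -0.061, 0.6]]
  ]
}}

```text
clock: 21.85
position: [0.6215, 0.126, 0.2175]
ee_rot: [0.339, 0.628, 0.334, -0.616]
contact_force: [-0.3, -0.0, -2.9]
width: 0.0329
```

```bash
python3 -c "
from h import *
im3,d,s=snap('wrist','w17');im,d,s=snap('side','d17');im2,d,s=snap('scene','s17')
go([.6,.1,.2],-33)
F=np.array([.6478,.1651,.1783])
a,b=proj('side',F),proj('scene',F);print(a,b)
A=a.astype(int);B=b.astype(int)
c=lambda i,p:cv2.resize(i[p[1]-50:p[1]+60,p[0]-60:p[0]+60],(396,363))
cv2.imwrite('pics/c17.png',np.hstack([c(im,A),c(im2,B)])[:,:,::-1])
";python3 tilt.py w17
```

```text
tcp [0.6216 0.1258 0.2181] jaw yaw -33.3 tilt 1.15 q6 0.67 w 0.0332 F [ 0.8  0.5 -2.3] t 22.00
  shift mm [17.6 -4.2 33.6] turn -0.3
[241.51994253 191.85368602] [389.61613882 185.42802242]
w17 pts 7678 4144 n [-0.3223 -0.4719  0.8206] tilt 34.85 az 235.7
flange top centre [0.6353 0.1458 0.2119] r 0.0306 tip [0.6482 0.1647 0.1791]
```

View pics/c17.png

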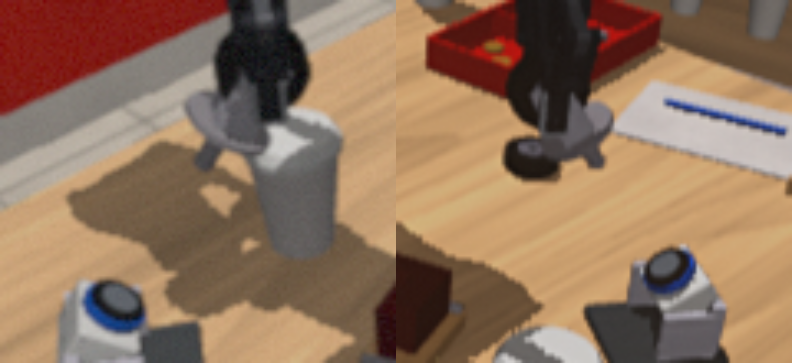

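View pics/w17.png

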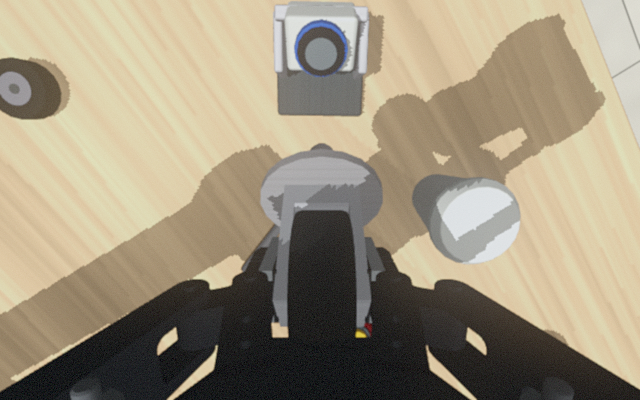

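The tip is at the estimated focus, tilt 34.85°, azimuth 235.7°. The wrist view now shows the whole lens: glass centre (321,53), plate below it. A final check of lens position and axis from this view.

```bash
cat >> st.py <<'E'
print('---');est('wrist','w17')
z=np.load('pics/w17.npz');W=cloud('wrist',z['d'],z);im=z['im'];h=cv2.cvtColor(im,cv2.COLOR_RGB2HSV)
from tilt import plane
g=W[44:63,312:331].reshape(-1,3);c,n,i=plane(g,.002);print('glass c',c,'n',n,'tilt %.1f az %.1f'%(np.degrees(np.arccos(n[2])),np.degrees(np.arctan2(n[1],n[0]))%360),i.mean())
v=h[...,2];sub=np.zeros((400,640),np.uint8);roi=im[30:80,295:350].astype(int)
m=((roi.min(2)>75)&(roi.max(2)-roi.min(2)<25)).astype(np.uint8)
nn,lab,st,cc=cv2.connectedComponentsWithStats(m);k=lab[23,26];print('glass px',cc[k]+[295,30],st[k])
u=cc[k]+[295,30];print('lens by ray',onplane('wrist',u,.08,z))
for dd,tag,p0 in(('side','d17',None),('scene','s17',None)):
    q=np.load(f'pics/{tag}.npz');print(tag,'lens proj',proj(dd,[.6865,.2220,.08]),'tip proj',proj(dd,[.6482,.1647,.1791]))
    a=proj(dd,[.66,.185,.14]).astype(int);cv2.imwrite(f'pics/z_{dd}.png',cv2.resize(q['im'][a[1]-55:a[1]+45,a[0]-50:a[0]+50],None,fx=4,fy=4,interpolation=cv2.INTER_NEAREST)[:,:,::-1]);print('crop origin',a-[50,55])
a=cv2.imread('pics/z_side.png');b=cv2.imread('pics/z_scene.png');cv2.imwrite('pics/zz.png',np.hstack([a,b]))
E
python3 st.py | sed -n '/---/,$p'
```

```text
---
w17 zt 0.0121 3571 slopes [0.05 1.67] v -0.0467 0.0426 front u -0.0487 fr slope -0.72
glass c [0.68730144 0.22180041 0.08142181] n [-0.3363753  -0.47345239  0.8140605 ] tilt 35.5 az 234.6 0.997229916897507
glass px [319.39784946  51.46920821] [   4    0   39   41 1023]
lens by ray [0.68703353 0.22374131 0.08      ]
d17 lens proj [216.99779244 231.24814795] tip proj [241.50270325 191.40144135]
crop origin [183 152]
s17 lens proj [409.64779581 215.37562799] tip proj [389.67902215 185.26678744]
crop origin [346 142]
```

View pics/zz.png

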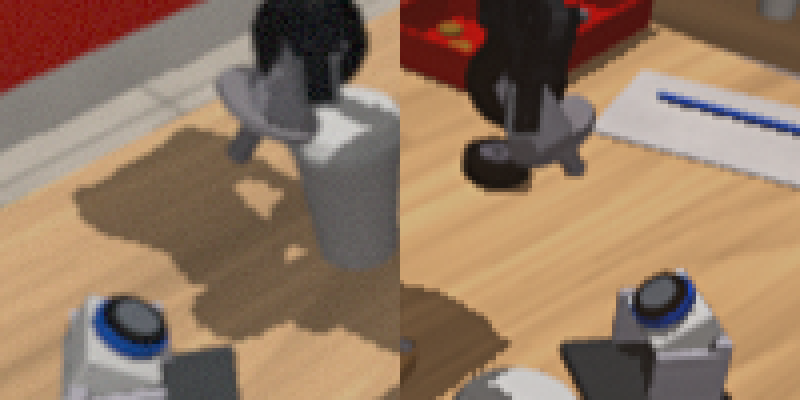

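Lens depth and plane fit give (0.6873, 0.2218, 0.081), axis 35.5° / 234.6°. The assumed values were (0.6865, 0.2220, 0.080) and 35° / 235.8°. Tip and lens reproject to within about 2 px in both fixed views. Handing in after a last look at the mallet and bystanders.

```bash
python3 -c "
from h import *
z=np.load('pics/s17.npz');W=cloud('scene',z['d']);X,Y,Z=W[...,0],W[...,1],W[...,2]
m=(np.hypot(X-.5026,Y+.2976)<.05)&(Z>.062)&(Z<.09);print('mallet top',m.sum(),W[m].mean(0).round(3))
for n,x,y in(('a',.695,-.232),('b',.72,.03)):
    for t in('scene0','s17'):
        q=np.load(f'pics/{t}.npz');V=cloud('scene',q['d']);k=(np.hypot(V[...,0]-x,V[...,1]-y)<.07)&(V[...,2]>.104)&(V[...,2]<.115);print(n,t,k.sum(),V[k].mean(0).round(3))
s=manip.get_state();print(s['qd'].round(4),s['contact_force'],s['width'],s['clock'])
print(manip.sign_off())"
```

```text
mallet top 256 [ 0.509 -0.299  0.07 ]
a scene0 867 [ 0.697 -0.239  0.109]
a s17 871 [ 0.697 -0.239  0.109]
b scene0 531 [0.726 0.028 0.109]
b s17 536 [0.726 0.028 0.109]
[-0.0018 -0.0011 -0.0011  0.0011 -0.0014  0.0002] [ 0.76608828  0.45748808 -2.27060428] 0.03323950819352404 22.0
the job is handed in; nothing more can be done
None
```

The job is handed in at 22.0 s, with the castor still in the gripper at the camera's focus point.

- **Pin:** I pressed it down with the mallet until it hit its stop. The wrist force was 34 N, and the mallet's face was about 90 mm above the bench, which is the pin's fully down height.
- **Mallet:** it was lowered onto the bench, released there, and stands upright where it started.
- **Castor:** it came out freely. The moves cannot tilt the tool, so I turned the castor in the jaws by levering its stem tip in the socket mouth. That took three pushes.

**Last checks:**

| | Measured | Target |
|---|---|---|
| Stem tip position (m) | (0.648, 0.165, 0.179) | (0.648, 0.165, 0.178) |
| Stem axis tilt from vertical | 34.9° | 35° |
| Stem axis direction (azimuth) | 235.7° | about 235.8° |

- **Still and undisturbed:** the arm was still, and both cups had not moved. The spare wheel and the camera were never approached.
- **Disagreements:** the views differ by about 2 mm on the camera stand's position. A plane fit to the lens glass gave its axis as 35.5° at 234.6°, about 1° from the direction I used. The tool itself was about 1° off vertical.

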